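Fit the bar of a bracelet stand

TASK

Fit the bar of the bracelet stand. One of the stand's two eyes is part unscrewed and faces askew: slide the bar through its loop and, with the bar as a lever, screw the eye clockwise (seen from above) until it faces the other eye. Then slide the bar on through both eyes until its handle is right up against the eye you turned, and let go, leaving the goods around where they are.

Things in the scene. Friction and masses are not known exactly. Their poses are not given: they have to be found in the camera images.
- stand: Bracelet stand, fixed: an oak plinth 78 x 192 mm, 23 mm high, with two identical steel eye bolts 100 mm apart on its long centre line, 50 mm either side of the middle. Origin under its centre, y along its length, z up. Either eye may be the askew one.
- loop_askew (a point): Centre of the loop of the eye that is askew, 120 mm above the table, on the eye's vertical screw axis; it turns with the eye. y runs along the bore, z up. The loop is a round steel eye of three turns side by side, 37 mm across outside; its bore is 16 mm in diameter with rounded mouths and 22 mm long (so each face lies 11 mm from this point). The bar can stand up to about 0.3 rad out of line with the bore before it bears on the loop and turns it.
- eye_askew (a joint): Turn of the askew eye about its vertical axis, rad: 0 when its bore points straight at the other eye; it starts at 0.8 to 1.2, which is that much counter-clockwise seen from above, and is screwed clockwise (value falls) to 0. Stops at -0.35 and 1.5. Stiff: 0.2 N m of friction, stays where it is left.
- loop_set (a point): Centre of the loop of the other eye, of the same shape and height. This eye is tight and does not turn; its bore points at the askew eye. y runs along the bore, z up.
- bar: The loose bar, 190 mm long, 0.15 kg: a steel shaft 12 mm in diameter and 140 mm long with a hemispherical tip, and a dark wooden handle 26 mm in diameter and 50 mm long. Origin on its axis at the shoulder where handle and shaft meet; x along the axis to the tip (tip at +140 mm, handle from -50 to 0 mm). The centre of mass is on the shaft 55 mm from the shoulder. It starts level, its axis 50 mm above the table, lying in the open notches of its rest, and is lifted straight up.
- bar_handle (a point): Middle of the bar's handle, on its axis (25 mm behind the shoulder): the place to hold it, across its 26 mm width.
- bar_rest: Fixed wooden rest for the bar: a foot 110 x 62 mm with two cheeks 80 mm apart (x along its length), notched 15 mm wide and open at the top, 56 mm high. The bar's handle overhangs its -x end. Origin under its centre.
- tin_fig: Bystander: round candle tin with an orange-red label, 64 mm across, 45 mm high; loose. Origin under its middle.
- tin_salt: Bystander: round candle tin with a blue label, 64 mm across, 45 mm high; loose. Origin under its middle.
- mug_cream: Bystander: cream glazed mug, 84 mm high, 109 mm over its handle; loose. Origin under its middle.
- glass_candle: Bystander: glass candle, 66 mm across, 101 mm high; loose. Origin under its middle.
- bangle_1: Bystander: brass bangle lying flat, 70 mm across, 8 mm thick; loose. Origin under its middle.
- bangle_2: Bystander: a second such brass bangle. Origin under its middle.
- soap_2: Bystander: wrapped soap bar with a green label, 52 x 78 x 26 mm; loose. Origin under its middle.

How it is judged:
By the outcome, as a careful person would: the job done as asked, in the order asked, and still so for the second after the job is handed in, with the robot touching nothing.
It also fails if it takes over 48 s, if anything falls off the work surface, if the arm or the gripper's body presses on something with over 40 N, if the wrist force passes 120 N, or if a joint passes its speed limit or range.

ROBOT

A 6-joint arm with a two-finger parallel gripper is mounted at the origin on a cart in front of the work surface, level with it; the furniture and walls round the work are solid. World frame = base frame: x ahead of the robot, y to its left, z up, the work surface at z = 0. Lengths are in m, angles in rad, forces in N, time in s.
With the tool pointing down it reaches from about 0.35 to 0.975 m from the base axis. Payload 17.4 kg.
Tool frame: the origin (TCP) lies midway between the tips of the shut fingers; the grasp point (between the pads) lies manip.grip_point_offset behind it (manip.grip_point_offset is the distance from the TCP to the grasp point, in m); x points along the fingers, y is the direction in which the jaws open and shut, and the axes are right-handed (so a half turn about x gives the same grasp; the last joint's range is limited). The gripper opens to 85 mm and grips with 20 to 120 N. Pads are 22 mm wide; open, the fingers measure 114 mm over their backs; the gripper's body (76 mm by 85 mm) begins 54 mm behind the grasp point. The pads swing forward as they close: fully open they stand 13 mm farther back than shut.
Start: joints at [1.089, 0.116, 1.442, -0, 1.584, -0.038], TCP at [0.29, 0.61, 0.231] pointing down, gripper open.
Joint ranges: [-2.83, 2.83], [-0.83, 2.19], [0.07, 2.5], [-1.14, 4.28], [0.01, 3], [-2.97, 2.97]. Speed limits (rad/s): [1.89, 1.89, 2.22, 3.14, 3.14, 3.14].

INTERFACE

Orientations are given as [roll, pitch, yaw] about the fixed x, y, z axes, in that order (R = Rz(yaw) Ry(pitch) Rx(roll)).
In Python, from plant import manip gives the robot as it stands.
- The arm moves only by the tool move_arm, never from a script. Its argument "targets" is one flat list of numbers, 5 for each row, row after row: the shift along the world's x, y, z in units of 25 mm (1.0 is 25 mm), then the turn about the world's z in units of 6 degrees (1.0 is 6 degrees), then the opening, from 0 (shut) to 1 (fully open). A call has exactly 5 rows; each row is the pose to reach, as a shift and turn from the pose commanded when the call began; what a row does not reach only later rows make up. A row lasts 1/12 s, in which the tool goes at most 41.7 mm and 7.16 degrees, less where a joint would pass 70% of its speed; a pose out of reach is approached as far as the arm can. A call with a gripper value outside its range is refused whole. The fingers move at their own pace and stop on an object; "force" is the grip in N (left out, the last holds). Time passes only in rows, so rows that repeat a pose let the fingers close, or fill a call up. It gives the time, the measured TCP pose, the force and the opening at its end, in the units of the state.
- manip.read_state(): the state, without advancing time (a new reading comes with each control period).
- manip.capture(name): name is "scene" or "top" or "wrist"; returns the picture (400x640x3 uint8, blue, green, red); there is no depth.
- manip.camera_params(name): a dict with "mtx" (3x3 intrinsics, pixels), "rvec" (rotation vector, rad) and "tvec" (3), from world to camera coordinates, as OpenCV has them. Camera axes: x right, y down, z forward; pixel columns grow to the right and rows downward; lengths in m; the calibration is good to about 2 mm. A picture is of the moment at which its call begins: read the wrist's pose just before it. camera_params takes no time and is no camera call; for the wrist camera it gives the pose at the moment of the call.
- manip.close_job(): hands the job in, once; it reports no verdict.
The state is a dict: "time": time; "q": joint angles; "qd": joint speeds; "joint_torque": joint torques, N m; "position": TCP position; "eef_rot": TCP orientation; "wrist_force": force on the tool from outside, world axes, zero at the start; "torque": the same for the moment, N m; "grip_width": finger opening in m.
Only numpy, scipy, OpenCV 4.12 (cv2) and the standard library are available. Lean on these libraries where they do the work, as an engineer would, in place of code of your own. Each camera call takes 0.05 s, during which the arm holds its last target.

## Working session

There is one attempt and no reset: what is moved stays moved. The work goes in short steps, Python scripts to look and compute and a tool call to move; the robot and the scene stay as the last step left them, time stands still between calls to the robot, and variables do not carry over. Pictures are saved under pics/ and viewed, and the job is handed in when it is done.

Besides the shell and the picture viewer there is one more tool, called after ">>>" as name(argument=value, ...) on one line, values as JSON. move_arm: Moves the arm, as the interface text tells. Its arguments: {"type":"object","properties":{"targets":{"type":"array"},"force":{"type":"number"}},"required":["targets"]}

```bash
ls; mkdir -p pics; python3 - <<'E'
from plant import manip
import cv2
print(manip.read_state()); print(manip.grip_point_offset)
for n in("scene","top","wrist"):
    p=manip.camera_params(n); print(n,p)
    cv2.imwrite(f"pics/{n}0.png",manip.capture(n))
E
```

```text
pics
{'time': 0.0, 'q': array([ 1.08920330e+00,  1.16490744e-01,  1.44226174e+00, -1.75721144e-05,
        1.58399662e+00, -3.78099867e-02]), 'qd': array([ 4.50332468e-05,  9.17198880e-04,  2.12681389e-03,  4.40440577e-04,
        8.93602533e-04, -3.30108478e-04]), 'joint_torque': array([ 2.45545496e-03, -7.31991577e+01, -6.32491565e+01,  8.81262440e-05,
        6.38068843e-03, -1.98470914e-06]), 'position': array([0.28974896, 0.60943959, 0.23056115]), 'eef_rot': array([-1.59341371,  1.56963974, -2.03719697]), 'wrist_force': array([-0.75690647, -0.19192213, -0.80045602]), 'torque': array([ 0.00834884,  0.01342605, -0.05705557]), 'grip_width': 0.08530827815768577}
0.0187
scene {'mtx': array([[391.51389693,   0.        , 319.45621666],
       [  0.        , 391.51389693, 202.52077525],
       [  0.        ,   0.        ,   1.        ]]), 'rvec': array([ 2.01154819, -0.69043961,  0.39771279]), 'tvec': array([-0.36834224,  0.25872617,  0.82543607])}
top {'mtx': array([[474.71158175,   0.        , 315.86001895],
       [  0.        , 474.71158175, 199.72781984],
       [  0.        ,   0.        ,   1.        ]]), 'rvec': array([ 2.17629467, -2.19143426,  0.08157786]), 'tvec': array([0.04750958, 0.54225848, 1.33572312])}
wrist {'mtx': array([[319.98960907,   0.        , 323.34130432],
       [  0.        , 319.98960907, 204.76310992],
       [  0.        ,   0.        ,   1.        ]]), 'rvec': array([-2.46017878, -1.55326254, -0.20583225]), 'tvec': array([-0.67365079, -0.03449021,  0.37787226])}
```

View pics/scene0.png

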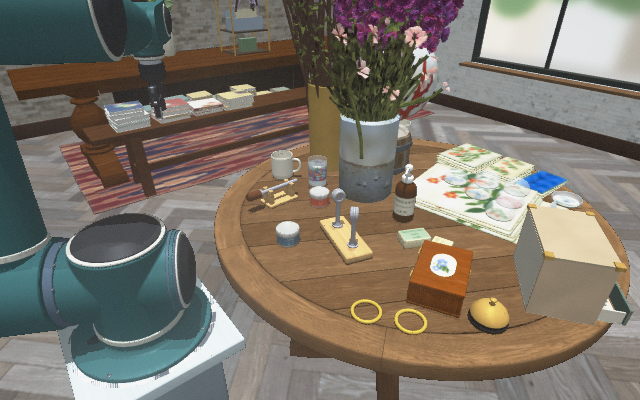

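View pics/top0.png

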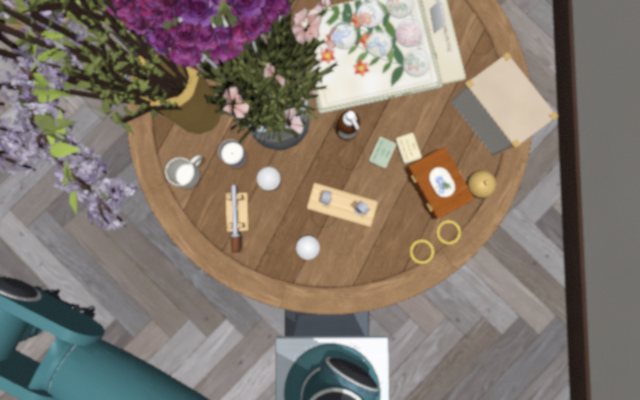

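View pics/wrist0.png

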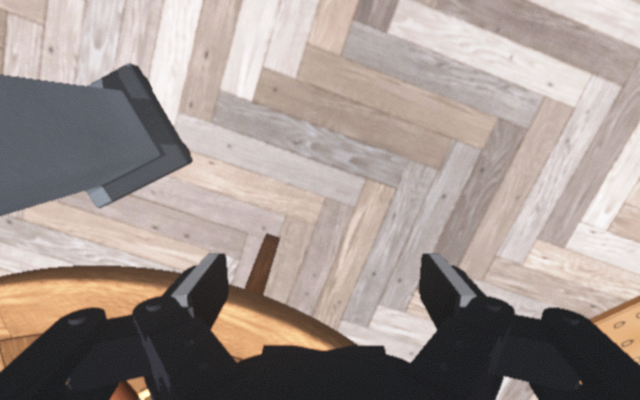

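```bash
cat > h.py <<'E'
from plant import manip
import cv2, numpy as np
def bp(n,uv,z,P=None):
    p=P or manip.camera_params(n); R=cv2.Rodrigues(np.array(p["rvec"]))[0]; t=np.array(p["tvec"]).ravel()
    c=-R.T@t; d=R.T@np.linalg.inv(p["mtx"])@np.array([uv[0],uv[1],1.]); return c+d*(z-c[2])/d[2]
def pj(n,X,P=None):
    p=P or manip.camera_params(n); return cv2.projectPoints(np.atleast_2d(np.array(X,float)),p["rvec"],p["tvec"],p["mtx"],None)[0].reshape(-1,2)
E
python3 - <<'E'
from h import *
a=cv2.imread("pics/top0.png"); 
cv2.imwrite("pics/topc.png",cv2.resize(a[150:270,200:400],None,fx=4,fy=4,interpolation=cv2.INTER_CUBIC))
b=cv2.imread("pics/scene0.png")
cv2.imwrite("pics/scenec.png",cv2.resize(b[140:270,230:400],None,fx=4.5,fy=4.5,interpolation=cv2.INTER_CUBIC))
p=manip.camera_params("top");R=cv2.Rodrigues(p["rvec"])[0];print(-R.T@p["tvec"])
p=manip.camera_params("scene");R=cv2.Rodrigues(p["rvec"])[0];print(-R.T@p["tvec"])
E
```

```text
[0.44214349 0.04481671 1.37220927]
[-0.06766576 -0.68401888  0.64148224]
```

View pics/topc.png

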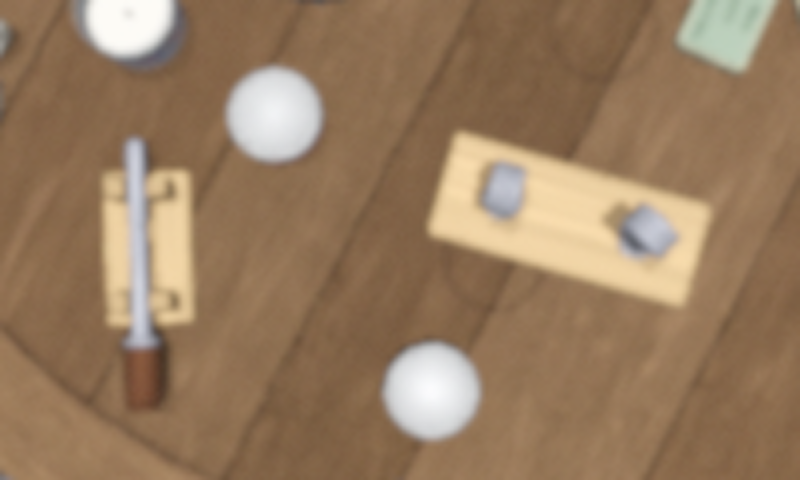

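View pics/scenec.png

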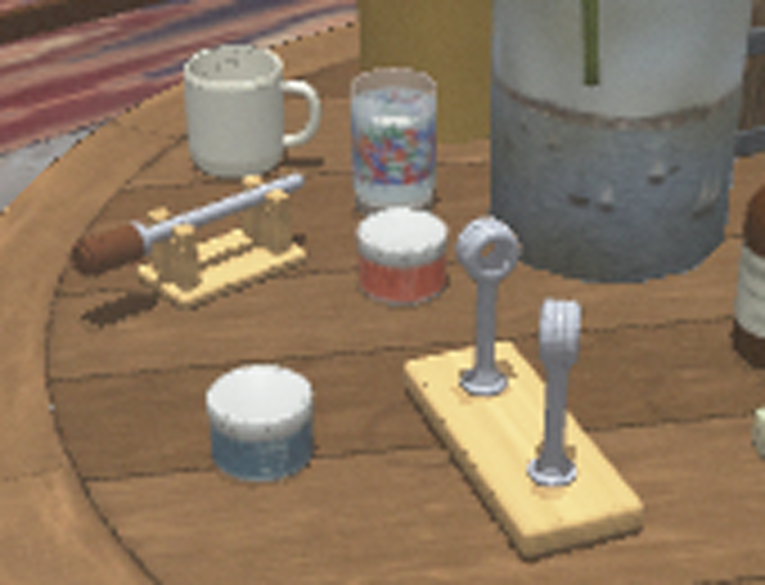

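```bash
python3 - <<'E'
from h import *
from scipy.spatial.transform import Rotation as Ro
f=lambda u,v:(200+(u+.5)/4-.5,150+(v+.5)/4-.5)
for n,u,v,z in [("handle end",142,408,.05),("shoulder",142,342,.05),("tip",135,138,.05),("eyeL",504,190,.1385),("eyeR",648,230,.1385),
 ("p1",458,131,.023),("p2",712,206,.023),("p3",686,306,.023),("p4",428,235,.023),("tin",274,114,.045),("tinS",432,390,.045)]:
    print(n,bp("top",f(u,v),z).round(4))
for n,u,v,z in [("soap",382,152,.026),("boxcornerL",407,180,.08),("boxB",438,217,.08),("boxtop",440,150,.08),("bottle",347,122,.1)]:
    print(n,bp("top",(u,v),z).round(4))
print(Ro.from_euler('xyz',manip.read_state()['eef_rot']).as_matrix().round(3))
a=cv2.imread("pics/scene0.png"); 
cv2.imwrite("pics/sc2.png",cv2.resize(a[160:340,340:540],None,fx=4,fy=3.3,interpolation=cv2.INTER_CUBIC))
E
```

```text
handle end [0.3977 0.2684 0.05  ]
shoulder [0.4433 0.2687 0.05  ]
tip [0.5858 0.2744 0.05  ]
eyeL [0.5404 0.0183 0.1385]
eyeR [ 0.5136 -0.0752  0.1385]
p1 [0.5921 0.0484 0.023 ]
p2 [ 0.5371 -0.1322  0.023 ]
p3 [ 0.4661 -0.1126  0.023 ]
p4 [0.5179 0.0702 0.023 ]
tin [0.6026 0.1776 0.045 ]
tinS [0.4086 0.0676 0.045 ]
soap [ 0.6779 -0.1467  0.026 ]
boxcornerL [ 0.5906 -0.2061  0.08  ]
boxB [ 0.4887 -0.2884  0.08  ]
boxtop [ 0.6729 -0.2987  0.08  ]
bottle [ 0.7481 -0.0424  0.1   ]
[[-0.     0.429  0.903]
 [-0.001  0.903 -0.429]
 [-1.    -0.001 -0.   ]]
```

View pics/sc2.png

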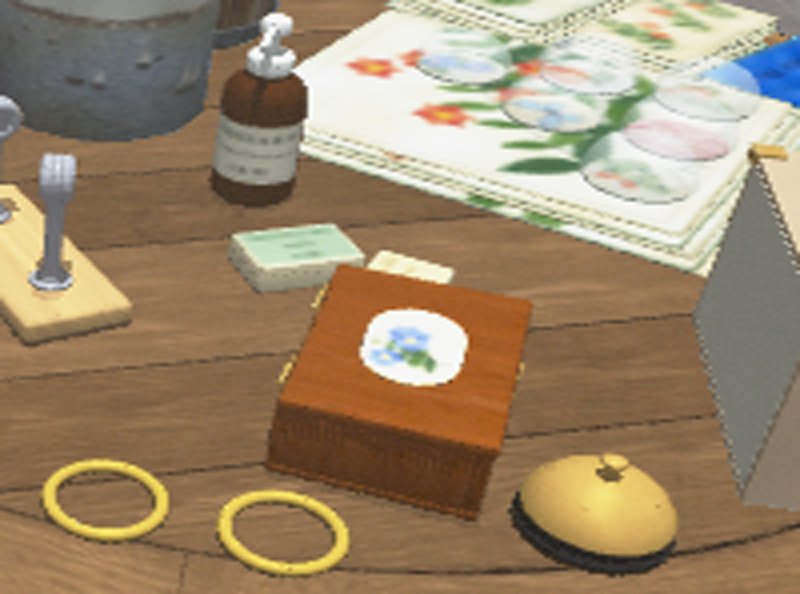

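```bash
python3 - <<'E'
from h import *
p=manip.camera_params("wrist");R=cv2.Rodrigues(p["rvec"])[0];print((-R.T@p["tvec"]).round(4), R.round(3))
# box height
P=manip.camera_params("scene")
b=bp("scene",(407,301),0); print(b, [pj("scene",[b[0],b[1],z]).round(1) for z in(.04,.05,.06,.07,.08)])
# bottle
print(bp("scene",(404,218),0))
# handle check in scene
for X in ([.3977,.2684,.05],[.5858,.2744,.05],[.5424,.0164,.12],[.5142,-.0796,.12]): print((pj("scene",X)[0]-[230,140])*4.5)
E
```

```text
[0.2305 0.6369 0.373 ] [[ 0.43   0.903 -0.001]
 [ 0.871 -0.415  0.262]
 [ 0.236 -0.114 -0.965]]
[ 0.49108712 -0.29203429  0.        ] [array([[409.1, 287.7]]), array([[409.6, 284.3]]), array([[410.1, 280.9]]), array([[410.7, 277.4]]), array([[411.2, 273.8]])]
[ 0.75127934 -0.05288187  0.        ]
[ 78.3534991  259.15504701]
[300.70327221 178.51269412]
[484.55494011 249.09490667]
[557.13817408 330.89263387]
```

>>> move_arm(targets=[0.3, -1.2, 0, -1.1, 1, 0.6, -2.4, 0, -2.2, 1, 0.9, -3.6, 0, -3.3, 1, 1.2, -4.8, 0, -4.4, 1, 1.5, -6, 0, -5.5, 1])

```text
time: 0.57
position: [0.3273, 0.4582, 0.2309]
eef_rot: [-1.082, 1.57, -2.107]
wrist_force: [0.6, 0.2, 0.9]
grip_width: 0.0855
```

>>> move_arm(targets=[0.3, -1.2, 0, -1.1, 1, 0.6, -2.4, 0, -2.2, 1, 0.9, -3.6, 0, -3.3, 1, 1.2, -4.8, 0, -4.4, 1, 1.5, -6, 0, -5.5, 1])

```text
time: 0.98
position: [0.3648, 0.3082, 0.2311]
eef_rot: [-0.055, 1.571, -1.656]
wrist_force: [0.9, 0.3, -0.1]
grip_width: 0.0859
```

>>> move_arm(targets=[0.4, -1.2, 0, -1.1, 1, 0.8, -2.4, 0, -2.2, 1, 1.2, -3.6, 0, -3.3, 1, 1.6, -4.8, 0, -4.4, 1, 2.0, -6, 0, -5.5, 1])

```text
time: 1.4
position: [0.4149, 0.1581, 0.2313]
eef_rot: [2.56, 1.571, 0.382]
wrist_force: [-0.0, -0.9, -0.1]
grip_width: 0.0855
```

>>> move_arm(targets=[0.4, -1.4, 0, -1.1, 1, 0.8, -2.8, 0, -2.2, 1, 1.2, -4.2, 0, -3.3, 1, 1.6, -5.6, 0, -4.4, 1, 2.2, -7.0, 0, -5.5, 1])

```text
time: 1.82
position: [0.4695, -0.0173, 0.2315]
eef_rot: [2.732, 1.57, -0.022]
wrist_force: [-0.0, 0.8, 0.1]
grip_width: 0.0854
```

>>> move_arm(targets=[0, -0.2, 0, -1.1, 1, 0, -0.4, 0, -2.2, 1, 0, -0.6, 0, -3.3, 1, 0, -0.6, 0, -3.5, 1, 0, -0.6, 0, -3.5, 1])

```text
time: 2.23
position: [0.4698, -0.0305, 0.2312]
eef_rot: [-0.532, 1.571, 2.638]
wrist_force: [-0.5, 0.0, 0.4]
grip_width: 0.0857
```

```bash
python3 - <<'E'
from h import *
import pickle
s=manip.read_state(); print(s['time'],s['q'].round(3),s['qd'].round(3),s['position'],s['eef_rot'],s['wrist_force'])
p=manip.camera_params("wrist"); im=manip.capture("wrist"); cv2.imwrite("pics/w1.png",im); pickle.dump(p,open("pics/w1.pkl","wb"))
E
```

```text
2.2333 [-0.119 -0.34   1.861  0.     1.621  1.423] [ 0.013 -0.002 -0.003 -0.     0.    -0.065] [ 0.46975497 -0.03045543  0.23117478] [-0.5319457   1.57056979  2.63818579] [-0.54655552  0.02807174  0.43179502]
```

View pics/w1.png

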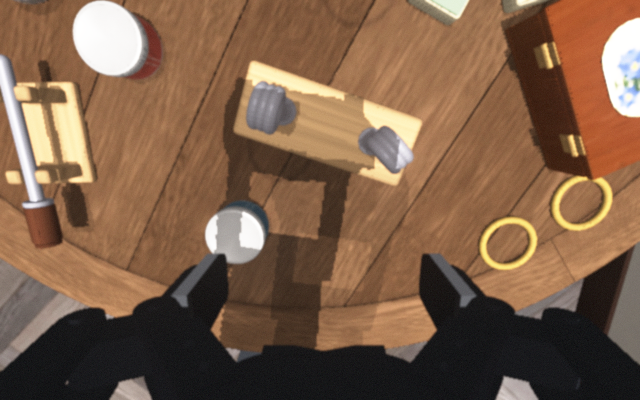

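```bash
cat >> h.py <<'E'
def standpts(cx,cy,a,th):
    e=np.array([np.cos(a),np.sin(a),0]);n=np.array([-e[1],e[0],0]);c=np.array([cx,cy,0.])
    L=[]
    q=[c+s*e*.096+t*n*.039 for s,t in((1,1),(1,-1),(-1,-1),(-1,1),(1,1))]
    L.append([x+[0,0,.023] for x in q])
    for s,an in((1,a),(-1,a+th)):
        o=c+s*.05*e+[0,0,.12]; d=np.array([np.cos(an),np.sin(an),0]); m=np.array([-d[1],d[0],0])
        for k in(-.011,.011):
            for r in (.0185,.008):
                L.append([o+d*k+r*(m*np.cos(t)+np.array([0,0,1])*np.sin(t)) for t in np.linspace(0,2*np.pi,40)])
    return L
def overlay(im,n,L,box,f,P=None,cols=None):
    x0,y0,x1,y1=box
    o=cv2.resize(im[y0:y1,x0:x1],None,fx=f,fy=f,interpolation=cv2.INTER_CUBIC)
    for i,l in enumerate(L):
        q=(pj(n,l,P)-[x0,y0]+.5)*f-.5
        cv2.polylines(o,[np.round(q*8).astype(np.int32)],False,(0,255,0),1,cv2.LINE_AA,3)
    return o
E
cat > ov.py <<'E'
from h import *
import sys,pickle
a=[float(x) for x in sys.argv[2:6]]
L=standpts(a[0],a[1],np.deg2rad(a[2]),a[3])
k=sys.argv[1]
w=overlay(cv2.imread("pics/w1.png"),"wrist",L,(225,50,425,200),4,pickle.load(open("pics/w1.pkl","rb")))
s=overlay(cv2.imread("pics/scene0.png"),"scene",L,(315,180,380,270),6.5)
t=overlay(cv2.imread("pics/top0.png"),"top",L,(300,178,385,232),4.8)
cv2.imwrite(f"pics/ovw{k}.png",w)
o=np.zeros((585,800,3),np.uint8);o[:s.shape[0],:s.shape[1]]=s;o[:t.shape[0],395:395+t.shape[1]]=t[:,:405];cv2.imwrite(f"pics/ovs{k}.png",o)
E
python3 ov.py 1 .5283 -.0316 73.6 1.0
```

```text
(no output)
```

View pics/ovw1.png

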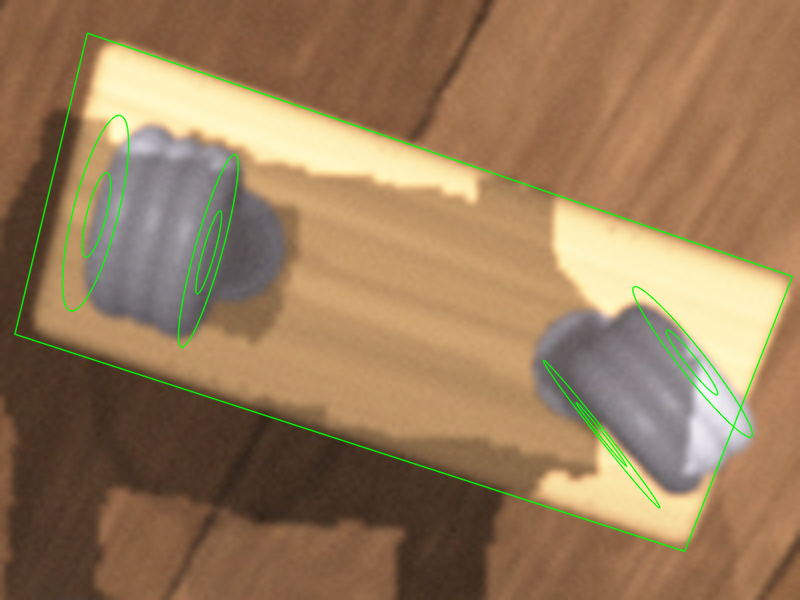

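View pics/ovs1.png

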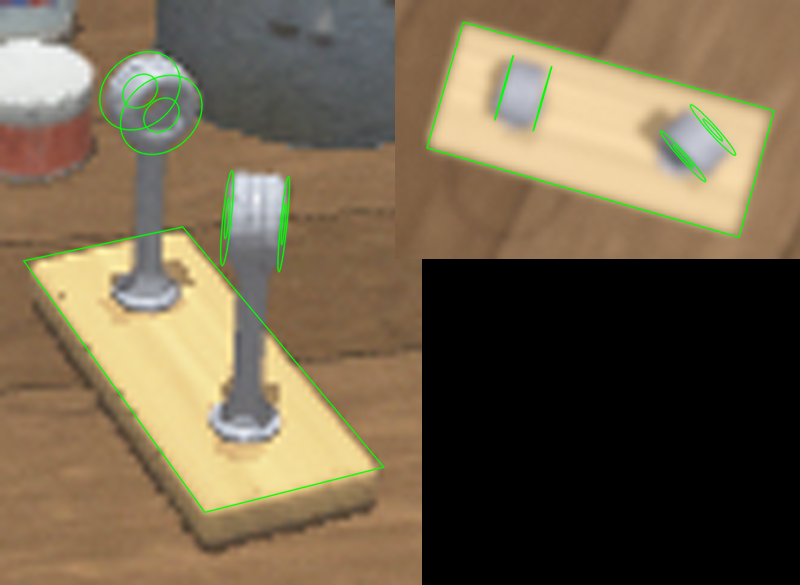

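```bash
python3 - <<'E'
s=open('h.py').read()
s=s.replace("""        for k in(-.011,.011):
            for r in (.0185,.008):
""","""        for k,r in((-.0073,.0185),(.0073,.0185),(-.011,.0135),(.011,.0135)):
            if 1:
""");open('h.py','w').write(s)
E
python3 ov.py 2 .5278 -.0326 73.6 1.08
```

```text
(no output)
```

View pics/ovw2.png

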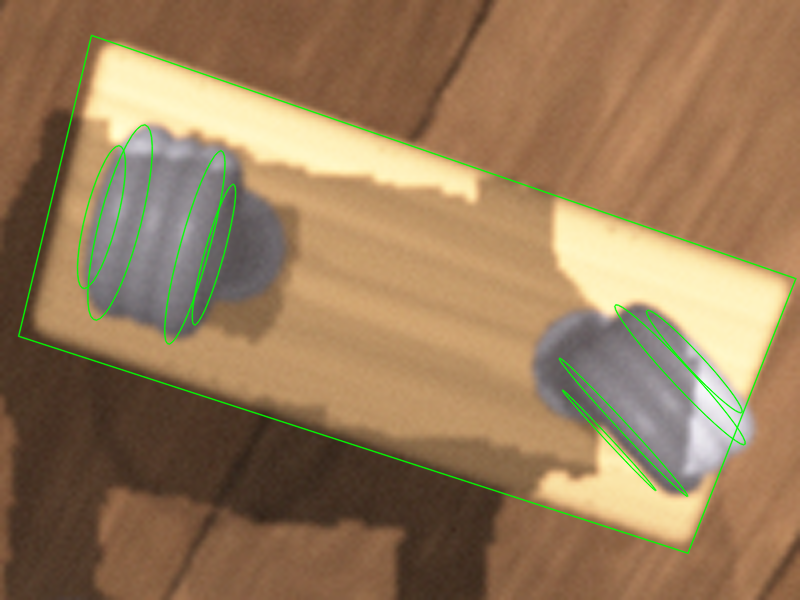

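View pics/ovs2.png

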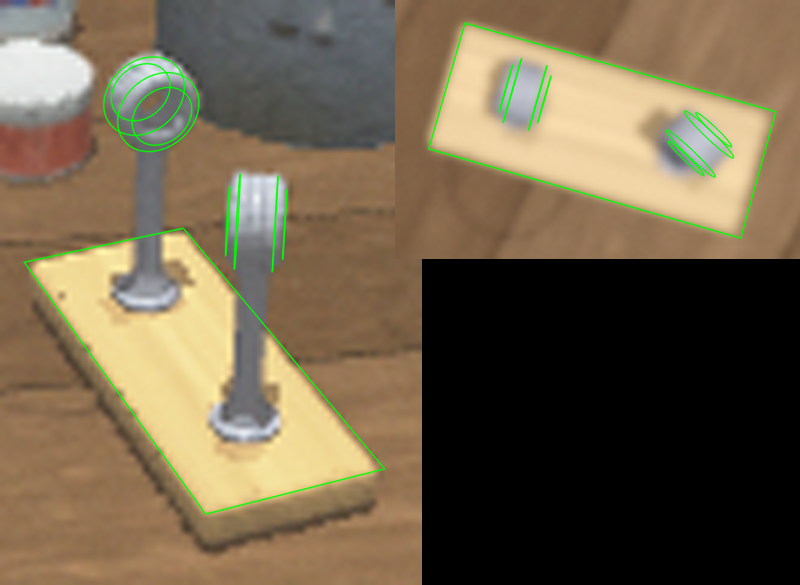

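```bash
python3 - <<'E'
from h import *
import pickle
P=pickle.load(open("pics/w1.pkl","rb"))
im=cv2.imread("pics/w1.png"); o=cv2.resize(im[40:260,0:110],None,fx=2.7,fy=2.7,interpolation=cv2.INTER_CUBIC)
cv2.imwrite("pics/w1b.png",o)
for uv in((34,201),(47,246),(3,57)): print(bp("wrist",uv,.05,P).round(4))
E
```

```text
[0.4444 0.2698 0.05  ]
[0.394  0.2663 0.05  ]
[0.5829 0.2697 0.05  ]
```

View pics/w1b.png

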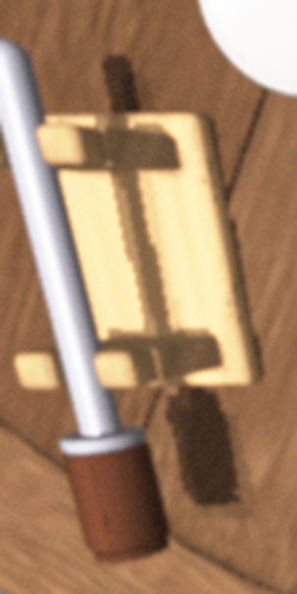

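>>> move_arm(targets=[-0.4, 1.5, 0, 0, 1, -0.8, 3, 0, 0, 1, -1.2, 4.5, 0, 0, 1, -1.6, 6, 0, 0, 1, -2, 7.5, 0, 0, 1])

```text
time: 2.7
position: [0.4187, 0.1591, 0.2315]
eef_rot: [-2.804, 1.57, 0.369]
wrist_force: [1.2, -0.1, -0.0]
grip_width: 0.0853
```

>>> move_arm(targets=[0, 1.5, -0.5, 0, 1, 0, 3, -1, 0, 1, 0, 4.0, -2, 0, 1, 0, 4.4, -3, 0, 1, 0, 4.4, -4, 0, 1])

```text
time: 3.12
position: [0.419, 0.2697, 0.1301]
eef_rot: [-1.551, 1.57, 1.626]
wrist_force: [-0.1, 0.3, -0.3]
grip_width: 0.0853
```

```bash
python3 - <<'E'
from h import *
import pickle
s=manip.read_state(); print(s['time'],s['q'].round(3),s['position'],s['wrist_force'])
p=manip.camera_params("wrist"); im=manip.capture("wrist"); cv2.imwrite("pics/w2.png",im); pickle.dump(p,open("pics/w2.pkl","wb"))
E
```

```text
3.1167 [ 0.521 -0.232  1.94   0.     1.434  2.057] [0.41898078 0.26974356 0.13014227] [-0.10467517  0.34347187 -0.30844137]
```

View pics/w2.png

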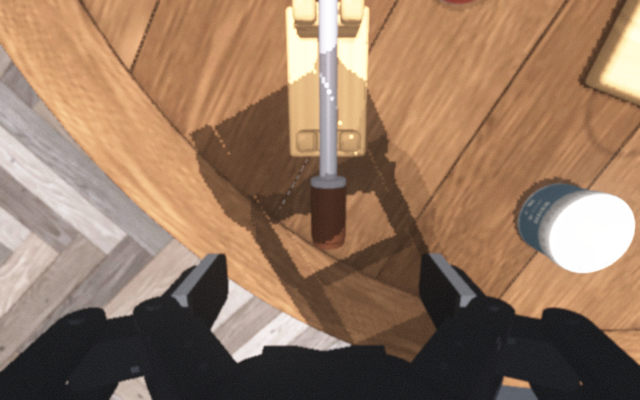

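```bash
python3 - <<'E'
from h import *
import pickle
P=pickle.load(open("pics/w2.pkl","rb"))
for uv in((328.5,182),(328.5,239),(328,0)): print(bp("wrist",uv,.05,P).round(4))
E
```

```text
[0.4422 0.2657 0.05  ]
[0.3992 0.2641 0.05  ]
[0.5556 0.2703 0.05  ]
```

>>> move_arm(targets=[0, -0.1, -1.0, 0, 1, 0, -0.1, -2.0, 0, 1, 0, -0.1, -3, 0, 1, 0, -0.1, -4, 0, 1, 0, -0.1, -4, 0, 1])

```text
time: 3.58
position: [0.4178, 0.2636, 0.0276]
eef_rot: [0.482, 1.565, -2.629]
wrist_force: [-1.1, -0.6, -1.8]
grip_width: 0.0852
```

>>> move_arm(targets=[0, 0, 0, 0, 0.5, 0, 0, 0, 0, 0.1, 0, 0, 0, 0, 0.1, 0, 0, 0, 0, 0.1, 0, 0, 0, 0, 0.1], force=80)

```text
time: 4.0
position: [0.4203, 0.2649, 0.0325]
eef_rot: [-2.639, 1.569, 0.53]
wrist_force: [0.2, -0.8, 2.5]
grip_width: 0.0256
```

>>> move_arm(targets=[0, 0, 0, 0, 0, 0, 0, 0, 0, 0, 0, 0, 0, 0, 0, 0, 0, 0, 0, 0, 0, 0, 0, 0, 0])

```text
time: 4.42
position: [0.4202, 0.2648, 0.0319]
eef_rot: [-2.751, 1.57, 0.418]
wrist_force: [0.1, -0.1, 6.6]
grip_width: 0.0237
```

>>> move_arm(targets=[0, 0, 0.4, 0, 0, 0, 0, 0.8, 0, 0, 0, 0, 1.8, 0, 0, 0, 0, 3.0, 0, 0, 0, 0, 4.2, 0, 0])

```text
time: 4.83
position: [0.4194, 0.2643, 0.138]
eef_rot: [0.46, 1.57, -2.655]
wrist_force: [1.0, -0.0, -1.2]
grip_width: 0.0236
```

>>> move_arm(targets=[0, 0, 0.8, 0, 0, 0, -0.5, 1.6, 0.5, 0, 0, -1.5, 2.0, 1.5, 0, 0, -2.5, 2.2, 2.6, 0, 0, -3.5, 2.2, 3.7, 0])

```text
time: 5.25
position: [0.4198, 0.1764, 0.1937]
eef_rot: [3.061, 1.569, 0.341]
wrist_force: [1.1, 0.7, -1.0]
grip_width: 0.0238
```

```bash
python3 - <<'E'
from h import *
cv2.imwrite("pics/s3.png",manip.capture("scene"));cv2.imwrite("pics/w3.png",manip.capture("wrist"))
E
```

```text
(no output)
```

View pics/s3.png

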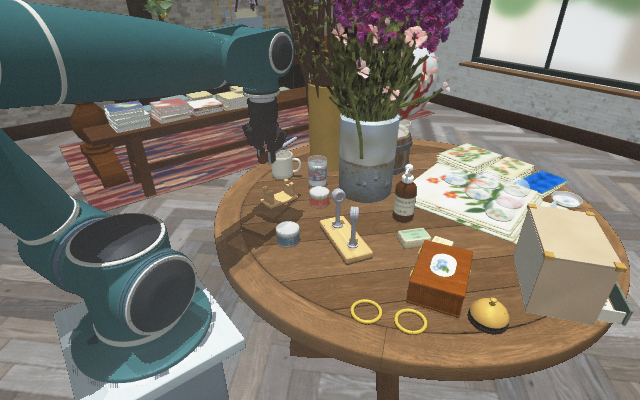

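View pics/w3.png

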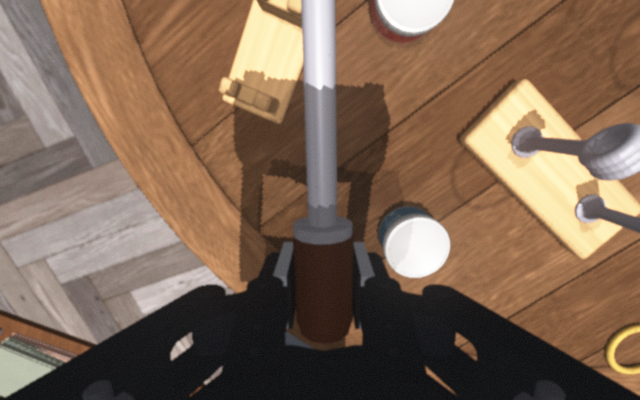

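>>> move_arm(targets=[0, -1, 0, 1.1, 0, 0, -2, 0, 2.2, 0, 0, -3, 0, 3.3, 0, 0, -4, 0, 4.4, 0, 0, -5, 0, 5.5, 0])

```text
time: 5.77
position: [0.4195, 0.0514, 0.192]
eef_rot: [2.373, 1.57, 0.227]
wrist_force: [1.1, 0.4, -1.9]
grip_width: 0.0237
```

>>> move_arm(targets=[0.2, -1, 0, 1.1, 0, 0.4, -2, 0, 2.2, 0, 0.6, -3, 0, 3.3, 0, 0.8, -4, 0, 4.4, 0, 1, -5, 0, 5.5, 0])

```text
time: 6.18
position: [0.4449, -0.0739, 0.192]
eef_rot: [1.486, 1.57, -0.085]
wrist_force: [0.5, 0.4, -1.8]
grip_width: 0.0241
```

>>> move_arm(targets=[0.8, -1, 0, 1.1, 0, 1.8, -2, 0, 2.2, 0, 2.8, -3, 0, 3.3, 0, 4, -4, 0, 4.4, 0, 5.2, -5, 0, 5.5, 0])

```text
time: 6.6
position: [0.5761, -0.199, 0.1918]
eef_rot: [0.81, 1.57, -0.185]
wrist_force: [0.5, 0.6, -0.7]
grip_width: 0.0239
```

>>> move_arm(targets=[1, -0.3, 0, 1, 0, 2, -0.6, 0, 2, 0, 3, -0.8, 0, 2, 0, 3.1, -0.8, 0, 2, 0, 3.1, -0.8, -0.5, 2, 0])

```text
time: 7.02
position: [0.6541, -0.2178, 0.1805]
eef_rot: [0.468, 1.568, -0.322]
wrist_force: [-0.5, -0.4, -0.1]
grip_width: 0.0237
```

```bash
cat > snap.py <<'E'
from h import *
import pickle,sys
k=sys.argv[1]
s=manip.read_state(); print(s['time'],s['q'].round(3),s['position'].round(4),'jaw',np.rad2deg(s['q'][0]-s['q'][5]).round(2),s['wrist_force'].round(1),s['torque'].round(2),s['grip_width'])
p=manip.camera_params("wrist"); pickle.dump(p,open(f"pics/w{k}.pkl","wb"))
cv2.imwrite(f"pics/w{k}.png",manip.capture("wrist"))
if len(sys.argv)>2:
    cv2.imwrite(f"pics/s{k}.png",manip.capture("scene"))
    a=cv2.imread(f"pics/s{k}.png"); cv2.imwrite(f"pics/sc{k}.png",cv2.resize(a[150:290,310:470],None,fx=4.2,fy=4.2,interpolation=cv2.INTER_CUBIC))
E
python3 snap.py 4 s
```

```text
7.0167 [-0.359  0.163  1.472  0.     1.504 -1.139] [ 0.6541 -0.2178  0.1805] jaw 44.7 [-0.5 -0.4 -0.1] [-0.05 -0.08  0.01] 0.02365758585609289
```

View pics/w4.png

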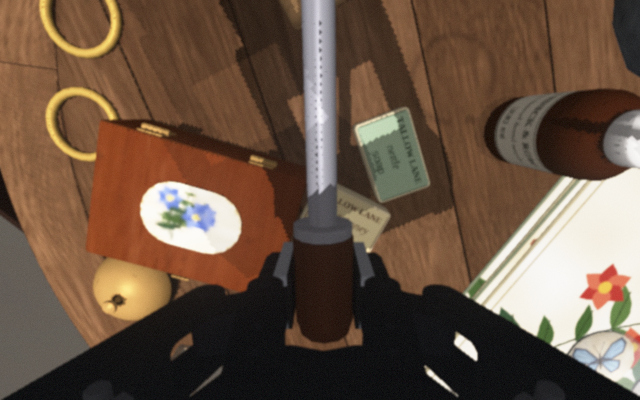

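View pics/sc4.png

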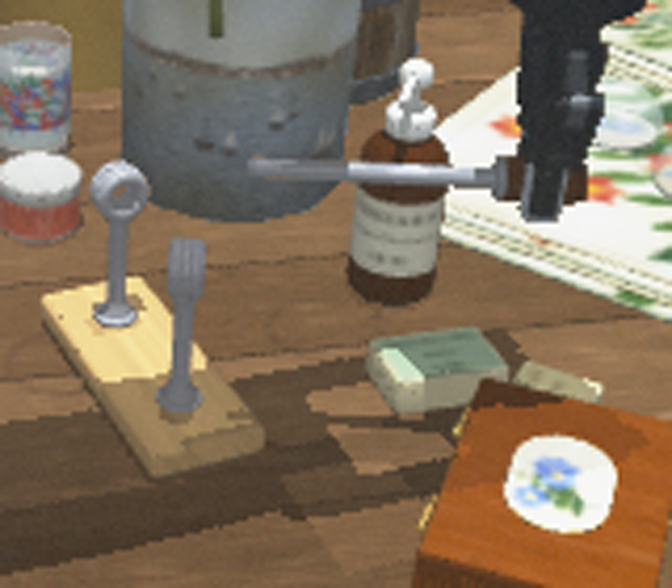

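```bash
python3 - <<'E'
from h import *
import pickle
P=pickle.load(open("pics/w4.pkl","rb"))
a=[bp("wrist",uv,.1985,P) for uv in ((318,15),(321.5,150),(322.5,232),(323.3,330))]
for x in a: print(x.round(4))
d=a[0]-a[2]; print(np.rad2deg(np.arctan2(d[1],d[0])))
im=manip.capture("top");cv2.imwrite("pics/t4.png",im)
cv2.imwrite("pics/t4c.png",cv2.resize(im[150:270,300:460],None,fx=5,fy=5,interpolation=cv2.INTER_CUBIC))
E
```

```text
[ 0.5825 -0.1488  0.1985]
[ 0.6158 -0.1809  0.1985]
[ 0.6396 -0.2045  0.1985]
[ 0.6728 -0.2376  0.1985]
135.73510253525205
```

View pics/t4c.png

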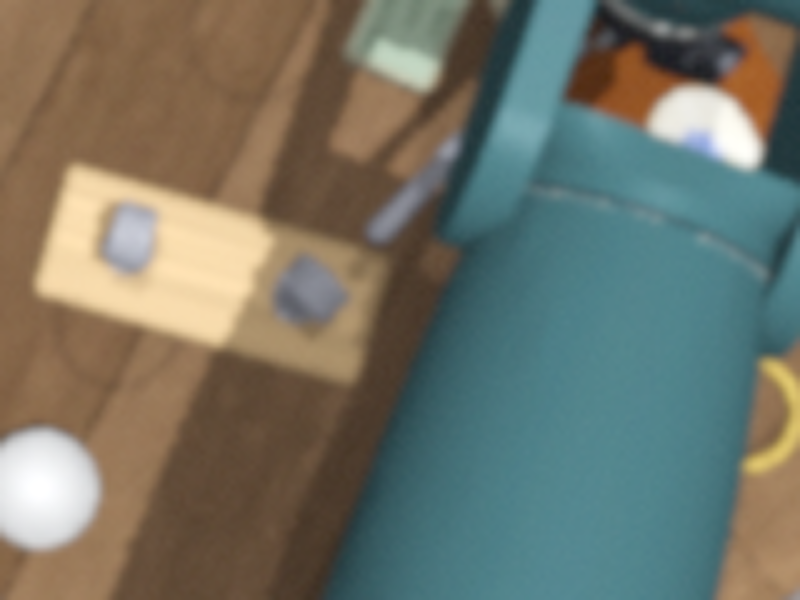

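```bash
python3 - <<'E'
from h import *
f=lambda u,v:(300+(u+.5)/5-.5,150+(v+.5)/5-.5)
T=bp("top",f(373,239),.1985);B=bp("top",f(450,157),.1985);L=bp("top",f(310,290),.13);S=bp("top",f(130,237),.13)
print(T,B,L,S); d=B-T; print("baryaw",np.rad2deg(np.arctan2(-d[1],-d[0])))
e=S-L;print(np.linalg.norm(e[:2]),np.rad2deg(np.arctan2(e[1],e[0])))
# scene crop
g=lambda u,v:(310+(u+.5)/4.2-.5,150+(v+.5)/4.2-.5)
print("scene tip pred", (pj("scene",[T])[0]-[310,150]+.5)*4.2-.5, "actual 250,166; loop pred",(pj("scene",[[L[0],L[1],.12]])[0]-[310,150]+.5)*4.2-.5,"actual ~186,264")
print((pj("scene",[a:=[.6541,-.2178,.1985]])[0]-[310,150]+.5)*4.2)
E
```

```text
[ 0.53411181 -0.10084535  0.1985    ] [ 0.5747519  -0.13979694  0.1985    ] [ 0.5128944  -0.07589357  0.13      ] [0.54141548 0.01821827 0.13      ]
baryaw 136.21532802886446
0.09833865268607934 73.14029210150808
scene tip pred [242.83772918 156.21348736] actual 250,166; loop pred [179.80763181 266.54920087] actual ~186,264
[543.04685437 172.63602452]
```

>>> move_arm(targets=[0, 0, -0.8, 0, 0, 0, 0, -1.6, 0, 0, 0, 0, -2.4, 0, 0, 0, 0, -3.0, 0, 0, 0, 0, -3.0, 0, 0])

```text
time: 7.58
position: [0.6506, -0.2172, 0.1006]
eef_rot: [-2.71, 1.567, 2.783]
wrist_force: [-0.1, -0.3, -2.2]
grip_width: 0.0236
```

```bash
python3 snap.py 5 s; python3 - <<'E'
from h import *
im=manip.capture("top");cv2.imwrite("pics/t5.png",im)
cv2.imwrite("pics/t5c.png",cv2.resize(im[170:250,310:410],None,fx=7.5,fy=7.5,interpolation=cv2.INTER_CUBIC))
a=cv2.imread("pics/s5.png"); cv2.imwrite("pics/sc5.png",cv2.resize(a[175:235,325:445],None,fx=6.6,fy=6.6,interpolation=cv2.INTER_CUBIC))
E
```

```text
7.5833 [-0.359  0.204  1.558 -0.     1.384 -1.14 ] [ 0.6506 -0.2172  0.1006] jaw 44.75 [-0.1 -0.3 -2.2] [-0.09 -0.05  0.  ] 0.023608587787113697
```

View pics/t5c.png

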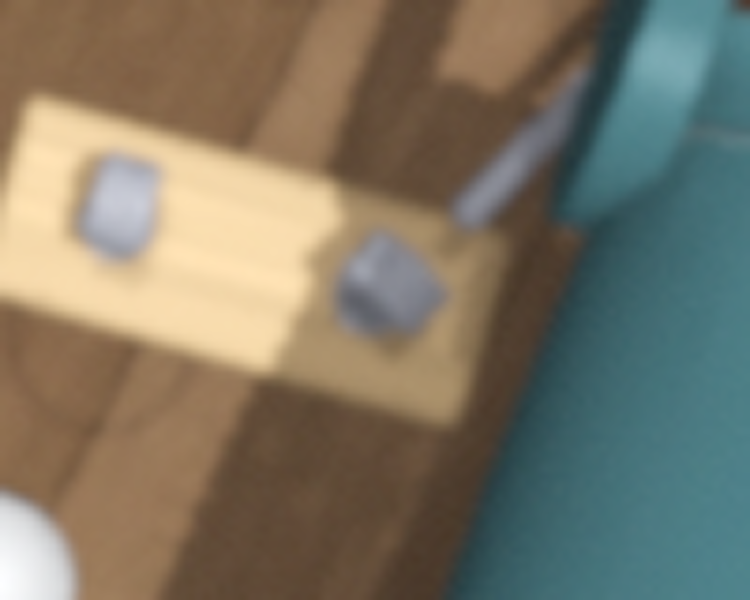

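View pics/sc5.png

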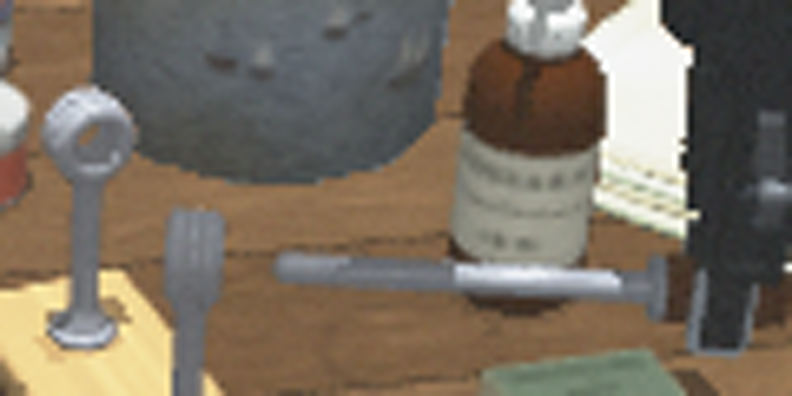

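View pics/w5.png

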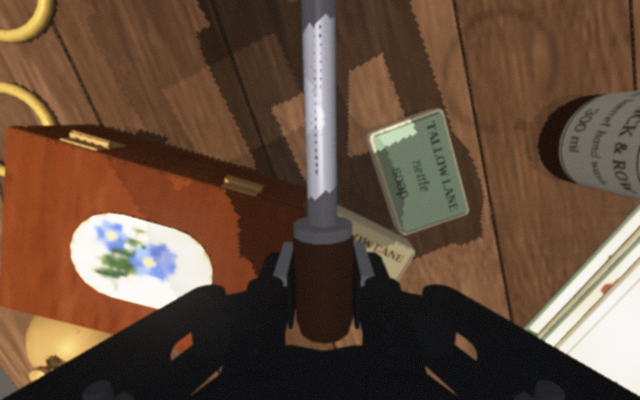

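>>> move_arm(targets=[0, 0, 0, 0, 0, 0, 0, 0, 0, 0, 0, 0, 0, 0, 0, 0, 0, 0, 0, 0, 0, 0, 0, 0, 0])

```text
time: 8.15
position: [0.6524, -0.2179, 0.1041]
eef_rot: [0.486, 1.57, -0.304]
wrist_force: [-0.3, 0.5, -2.3]
grip_width: 0.0239
```

```bash
cat > ov2.py <<'E'
from h import *
import sys
# k, tcp x,y, barz, baryaw, pitch(deg, droop of tip +), stand cx cy a th
def run(k,x,y,z,yaw,dr,cx,cy,a,th):
    L=standpts(cx,cy,np.deg2rad(a),th)
    w=np.deg2rad(yaw);p=np.deg2rad(dr);d=np.array([np.cos(w)*np.cos(p),np.sin(w)*np.cos(p),-np.sin(p)]);n=np.array([-np.sin(w),np.cos(w),0]);v=np.cross(d,n)
    o=np.array([x,y,z])
    tip=[o+d*(.159+.006*np.cos(t))+n*.006*np.sin(t) for t in np.linspace(-1.57,1.57,15)]
    tipv=[o+d*(.159+.006*np.cos(t))+v*.006*np.sin(t) for t in np.linspace(-1.57,1.57,15)]
    bar=[[o+d*.025-n*.006]+tip+[o+d*.025+n*.006],[o+d*.025-v*.006]+tipv+[o+d*.025+v*.006]]
    S=standpts(cx,cy,np.deg2rad(a),th)[1:]
    t=overlay(cv2.imread(f"pics/t{k}.png"),"top",[bar[0]]+L,(310,170,410,250),7.5)
    s=overlay(cv2.imread(f"pics/s{k}.png"),"scene",[bar[1]]+L,(325,175,425,250),7.5)
    cv2.imwrite(f"pics/ot{k}.png",t);cv2.imwrite(f"pics/os{k}.png",s)
run(sys.argv[1],*[float(q) for q in sys.argv[2:]])
E
python3 snap.py 6 s; python3 - <<'E'
from h import *
cv2.imwrite("pics/t6.png",manip.capture("top"))
E
python3 ov2.py 6 .653 -.217 .119 135.7 0 .5278 -.0326 73.6 1.08
```

```text
8.15 [-0.359  0.203  1.553  0.     1.385 -1.141] [ 0.6524 -0.2179  0.1041] jaw 44.77 [-0.3  0.5 -2.3] [-0.07 -0.05  0.  ] 0.023926933245022507
```

View pics/ot6.png

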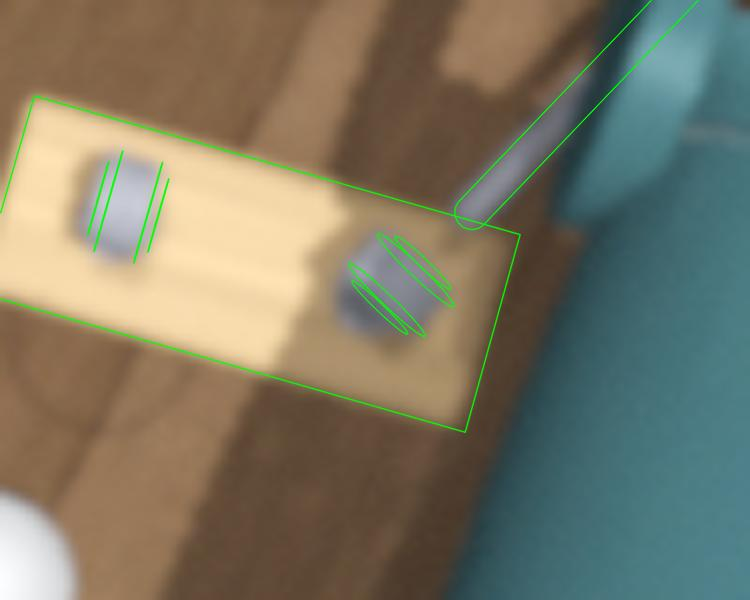

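View pics/os6.png

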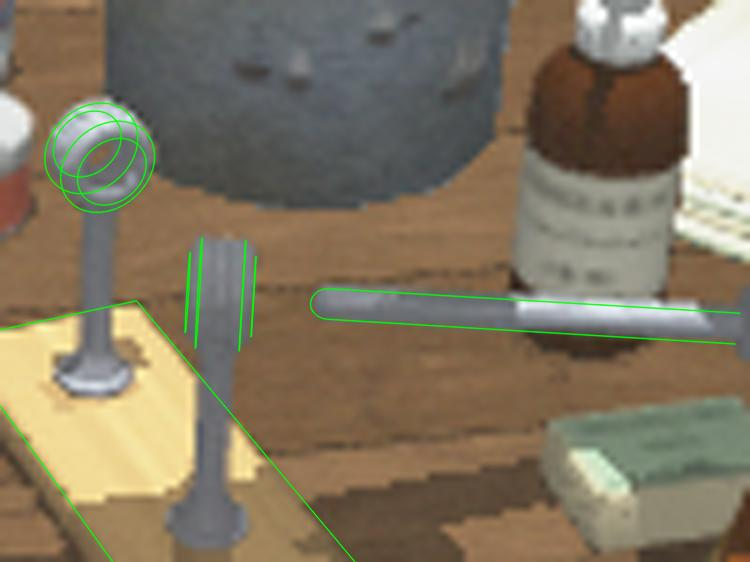

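```bash
python3 ov2.py 6 .653 -.2185 .119 135.7 0 .5278 -.0298 73.6 1.08
```

```text
(no output)
```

View pics/ot6.png

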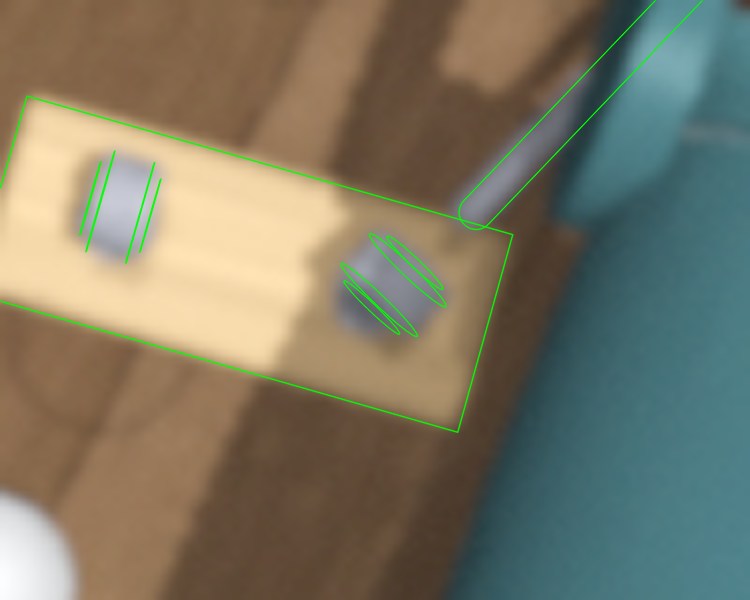

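View pics/os6.png

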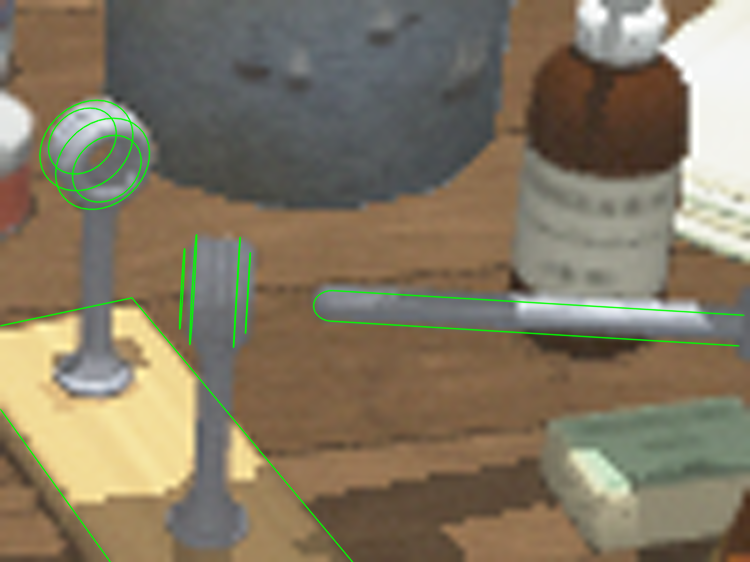

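>>> move_arm(targets=[0.07, 0.07, 0.04, 0, 0, 0.07, 0.07, 0.04, 0, 0, -0.2, 0.33, 0.04, 0, 0, -0.4, 0.53, 0.04, 0, 0, -0.5, 0.63, 0.04, 0, 0])

```text
time: 8.72
position: [0.639, -0.2012, 0.1047]
eef_rot: [-2.947, 1.57, 2.548]
wrist_force: [-0.3, 0.5, -1.7]
grip_width: 0.0236
```

```bash
python3 snap.py 7 s; python3 - <<'E'
from h import *
cv2.imwrite("pics/t7.png",manip.capture("top"))
E
python3 ov2.py 7 .6395 -.2015 .120 135.7 0 .5278 -.0298 73.6 1.08
```

```text
8.7167 [-0.343  0.165  1.595  0.     1.382 -1.125] [ 0.639  -0.2012  0.1047] jaw 44.79 [-0.3  0.5 -1.7] [-0.03 -0.08  0.04] 0.023623121352024382
```

View pics/ot7.png

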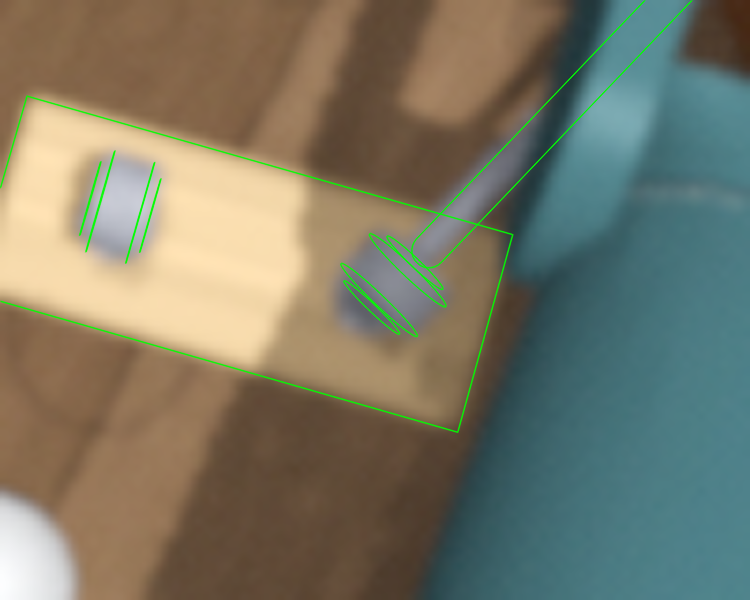

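View pics/os7.png

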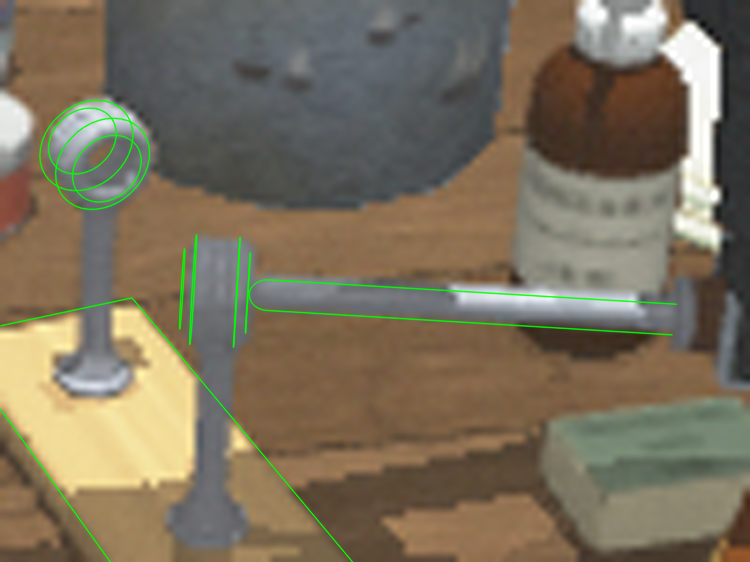

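View pics/w7.png

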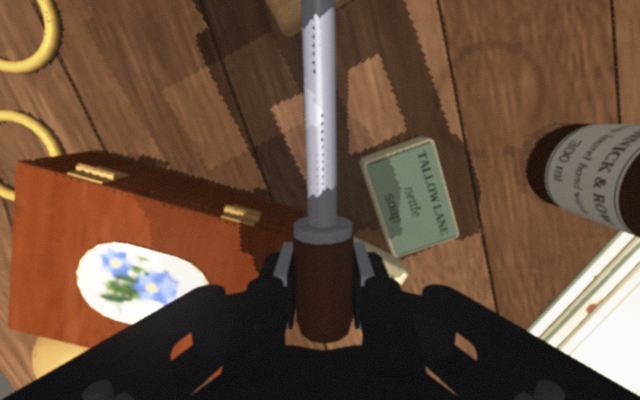

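>>> move_arm(targets=[-0.15, 0.15, 0, 0, 0, -0.3, 0.29, 0, 0, 0, -0.45, 0.44, 0, 0, 0, -0.6, 0.58, 0, 0, 0, -0.7, 0.68, 0, 0, 0])

```text
time: 9.28
position: [0.6218, -0.1846, 0.1048]
eef_rot: [-2.721, 1.571, 2.773]
wrist_force: [0.7, 0.2, -2.4]
grip_width: 0.0237
```

```bash
python3 snap.py 8 s; python3 - <<'E'
from h import *
cv2.imwrite("pics/t8.png",manip.capture("top"))
E
python3 ov2.py 8 .622 -.184 .120 135.7 0 .5278 -.0298 73.6 1.08
```

```text
9.2833 [-0.328  0.12   1.644  0.     1.377 -1.11 ] [ 0.6218 -0.1846  0.1048] jaw 44.78 [ 0.7  0.2 -2.4] [-0.06 -0.02 -0.02] 0.02374020242731064
```

View pics/ot8.png

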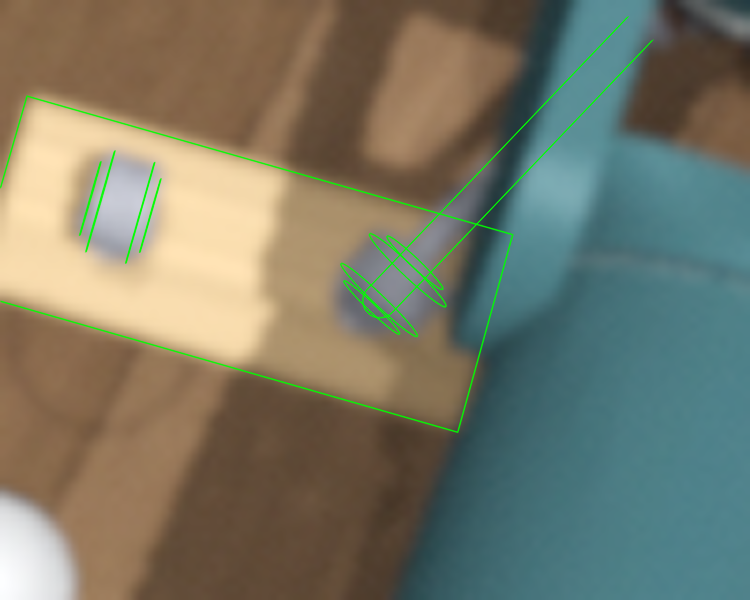

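View pics/os8.png

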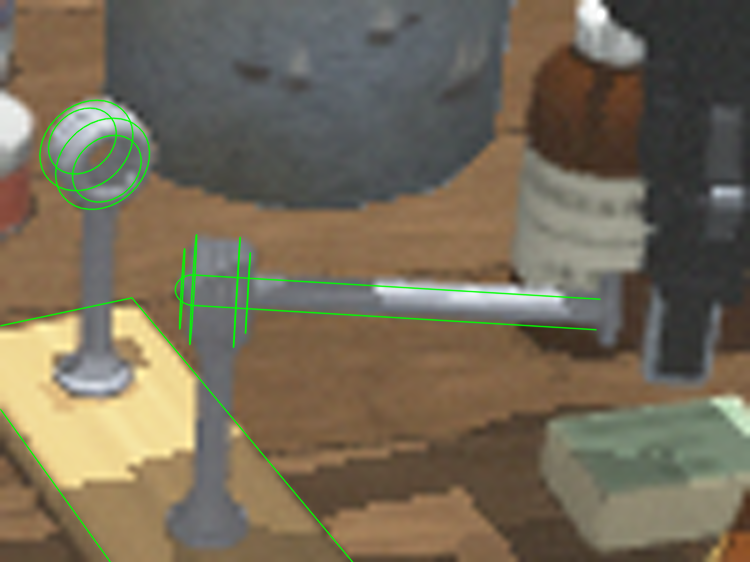

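>>> move_arm(targets=[-0.29, 0.28, 0, 0, 0, -0.57, 0.56, 0, 0, 0, -0.86, 0.84, 0, 0, 0, -1.15, 1.12, 0, 0, 0, -1.43, 1.4, 0, 0, 0])

```text
time: 9.85
position: [0.5857, -0.1493, 0.1048]
eef_rot: [-1.522, 1.571, -2.311]
wrist_force: [-0.4, 0.5, -1.3]
grip_width: 0.0239
```

```bash
python3 snap.py 9 s; python3 - <<'E'
from h import *
cv2.imwrite("pics/t9.png",manip.capture("top"))
E
python3 ov2.py 9 .5865 -.1495 .120 135.7 0 .5278 -.0298 73.6 1.08
```

```text
9.85 [-0.292  0.026  1.744 -0.     1.371 -1.073] [ 0.5857 -0.1493  0.1048] jaw 44.78 [-0.4  0.5 -1.3] [-0.15 -0.11 -0.02] 0.02386354157251328
```

View pics/ot9.png

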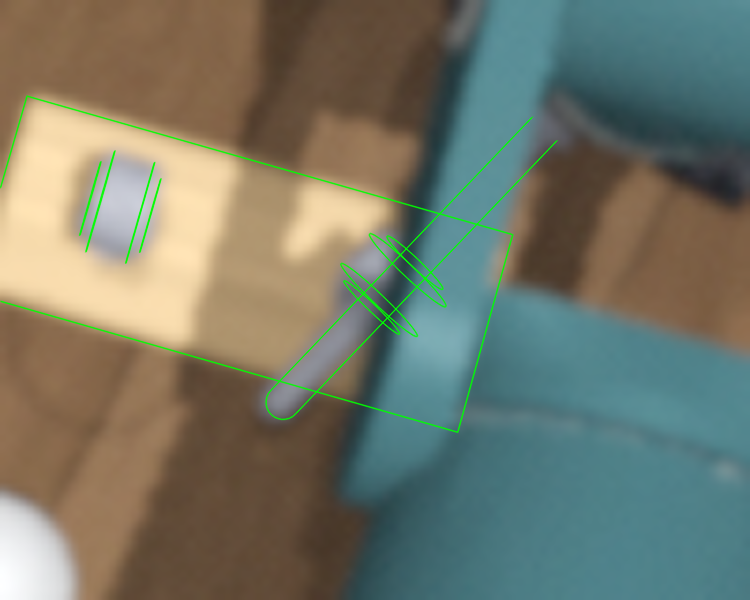

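View pics/w9.png

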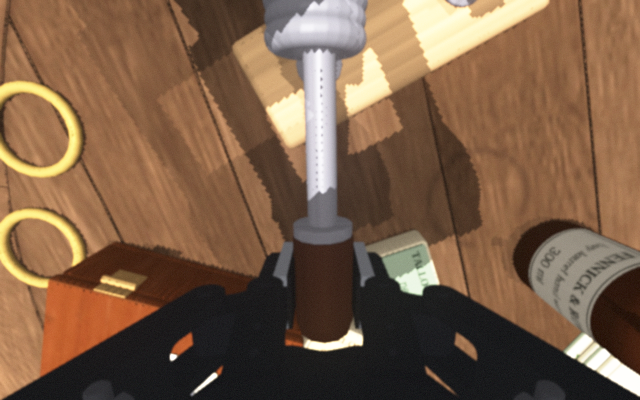

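View pics/os9.png

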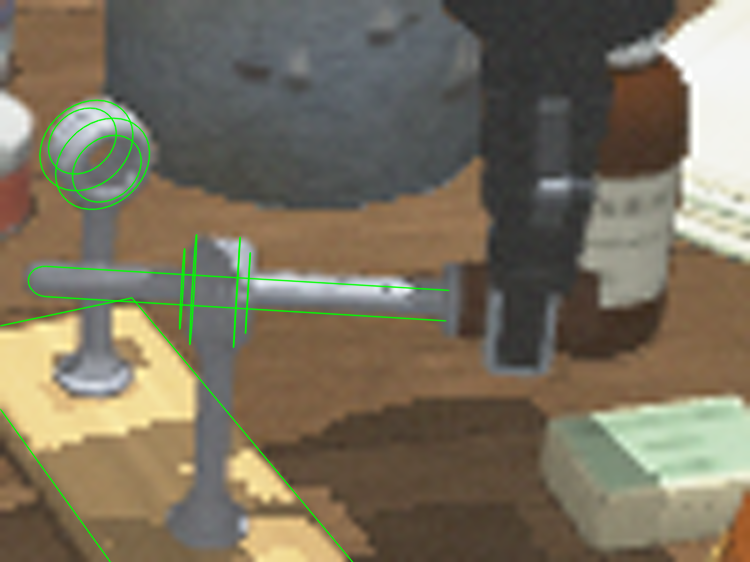

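```bash
cat > arc.py <<'E'
import numpy as np,sys
# arc.py beta0 rho step(units) n: rows of shift from current
b0=float(sys.argv[1]);rho=float(sys.argv[2]);st=float(sys.argv[3]);n=int(sys.argv[4]);per=5
u=lambda b:np.array([np.cos(np.deg2rad(b)),np.sin(np.deg2rad(b))])
for c in range(0,n,per):
    bs=b0+c*st*6
    print(round(bs,1),[ (np.r_[-rho*(u(bs+6*st*k)-u(bs))/.025,0,st*k]).round(2).tolist() for k in range(1,per+1)])
E
python3 arc.py 135.7 .1015 -0.7 25
```

```text
135.7 [[-0.22, -0.21, 0.0, -0.7], [-0.45, -0.39, 0.0, -1.4], [-0.69, -0.57, 0.0, -2.1], [-0.94, -0.72, 0.0, -2.8], [-1.21, -0.85, 0.0, -3.5]]
114.7 [[-0.27, -0.11, 0.0, -0.7], [-0.56, -0.21, 0.0, -1.4], [-0.85, -0.28, 0.0, -2.1], [-1.14, -0.33, 0.0, -2.8], [-1.43, -0.36, 0.0, -3.5]]
93.7 [[-0.3, -0.01, 0.0, -0.7], [-0.59, 0.01, 0.0, -1.4], [-0.89, 0.04, 0.0, -2.1], [-1.18, 0.1, 0.0, -2.8], [-1.47, 0.18, 0.0, -3.5]]
72.7 [[-0.28, 0.1, 0.0, -0.7], [-0.55, 0.22, 0.0, -1.4], [-0.82, 0.36, 0.0, -2.1], [-1.07, 0.51, 0.0, -2.8], [-1.31, 0.69, 0.0, -3.5]]
51.7 [[-0.23, 0.19, 0.0, -0.7], [-0.44, 0.4, 0.0, -1.4], [-0.63, 0.63, 0.0, -2.1], [-0.81, 0.86, 0.0, -2.8], [-0.97, 1.11, 0.0, -3.5]]
```

>>> move_arm(targets=[-0.22, -0.21, 0, -0.7, 0, -0.45, -0.39, 0, -1.4, 0, -0.69, -0.57, 0, -2.1, 0, -0.94, -0.72, 0, -2.8, 0, -1.21, -0.85, 0, -3.5, 0], force=100)

```text
time: 10.42
position: [0.556, -0.1718, 0.1046]
eef_rot: [-1.676, 1.57, -2.835]
wrist_force: [-2.2, -1.1, -1.3]
grip_width: 0.0235
```

```bash
python3 snap.py 10
```

```text
10.4167 [-0.343 -0.022  1.793 -0.     1.372 -0.755] [ 0.556  -0.1718  0.1046] jaw 23.57 [-2.2 -1.1 -1.3] [-0.21  0.25  0.44] 0.023502841453202312
```

View pics/w10.png

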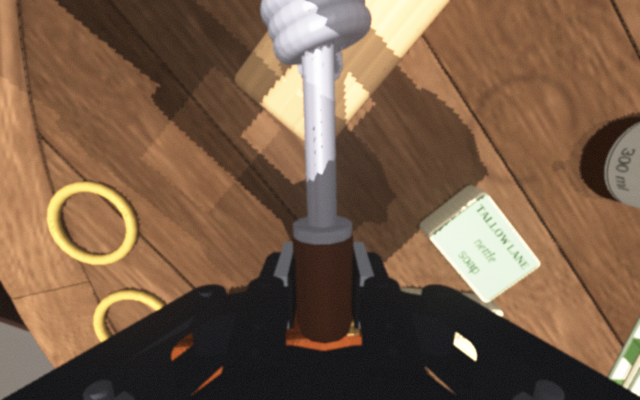

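>>> move_arm(targets=[-0.27, -0.11, 0, -0.7, 0, -0.56, -0.21, 0, -1.4, 0, -0.85, -0.28, 0, -2.1, 0, -1.14, -0.33, 0, -2.8, 0, -1.43, -0.36, 0, -3.5, 0])

```text
time: 10.88
position: [0.5206, -0.181, 0.1049]
eef_rot: [0.17, 1.57, -1.354]
wrist_force: [-1.4, -3.6, -2.5]
grip_width: 0.0236
```

>>> move_arm(targets=[-0.3, -0.01, 0, -0.7, 0, -0.59, 0.01, 0, -1.4, 0, -0.89, 0.04, 0, -2.1, 0, -1.18, 0.1, 0, -2.8, 0, -1.47, 0.18, 0, -3.5, 0])

```text
time: 11.3
position: [0.4838, -0.1767, 0.105]
eef_rot: [0.525, 1.569, -1.366]
wrist_force: [-0.5, -6.5, -1.6]
grip_width: 0.0234
```

```bash
python3 snap.py 11;  python3 - <<'E'
from h import *
a=manip.capture("top");cv2.imwrite("pics/t11.png",a)
cv2.imwrite("pics/t11c.png",cv2.resize(a[170:250,310:410],None,fx=7.5,fy=7.5,interpolation=cv2.INTER_CUBIC))
E
```

```text
11.3 [-3.990e-01 -1.750e-01  1.933e+00 -1.000e-03  1.382e+00 -7.800e-02] [ 0.4838 -0.1767  0.105 ] jaw -18.36 [-0.5 -6.5 -1.6] [-1.02  0.01  0.07] 0.02335248758436324
```

View pics/w11.png

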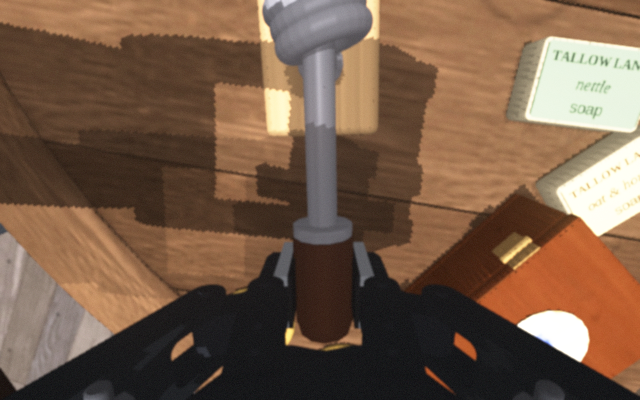

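View pics/t11c.png

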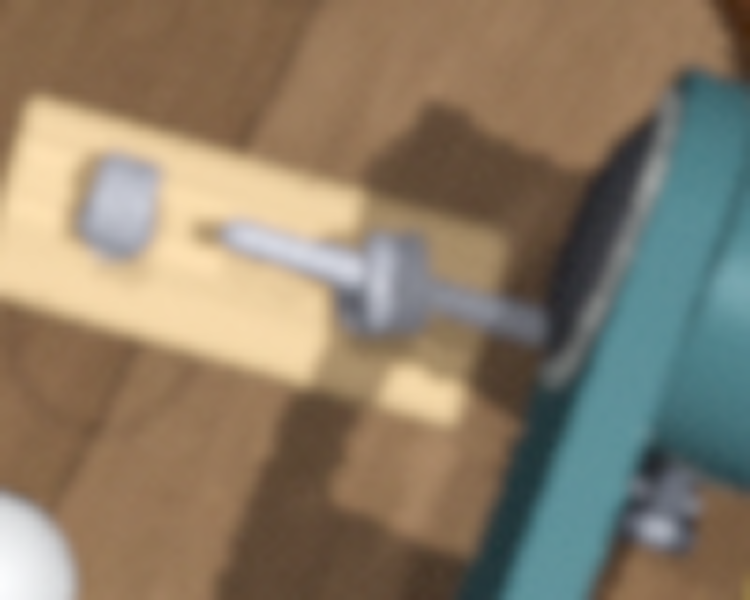

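>>> move_arm(targets=[-0.28, 0.1, 0, -0.7, 0, -0.55, 0.22, 0, -1.4, 0, -0.82, 0.36, 0, -2.1, 0, -1.0, 0.46, 0, -2.6, 0, -1.0, 0.46, 0, -2.6, 0])

```text
time: 11.82
position: [0.4586, -0.1648, 0.1051]
eef_rot: [0.909, 1.569, -1.254]
wrist_force: [0.2, -6.8, -1.3]
grip_width: 0.0233
```

```bash
python3 snap.py 12 s;  python3 - <<'E'
from h import *
a=manip.capture("top");cv2.imwrite("pics/t12.png",a)
cv2.imwrite("pics/t12c.png",cv2.resize(a[170:250,310:410],None,fx=7.5,fy=7.5,interpolation=cv2.INTER_CUBIC))
E
```

```text
11.8167 [-3.970e-01 -2.420e-01  1.989e+00 -1.000e-03  1.393e+00  1.960e-01] [ 0.4586 -0.1648  0.1051] jaw -33.96 [ 0.2 -6.8 -1.3] [-1.21  0.08 -0.2 ] 0.023324658261543927
```

View pics/w12.png

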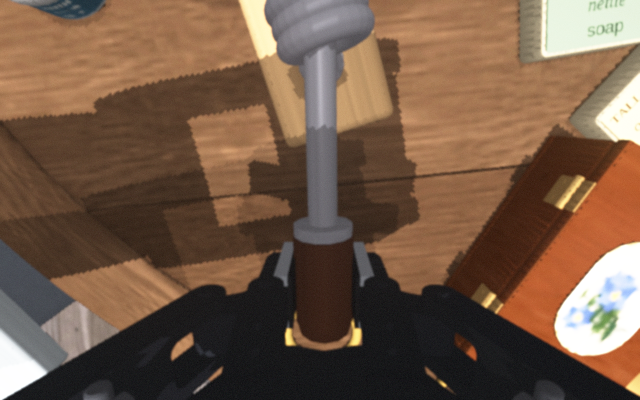

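View pics/t12c.png

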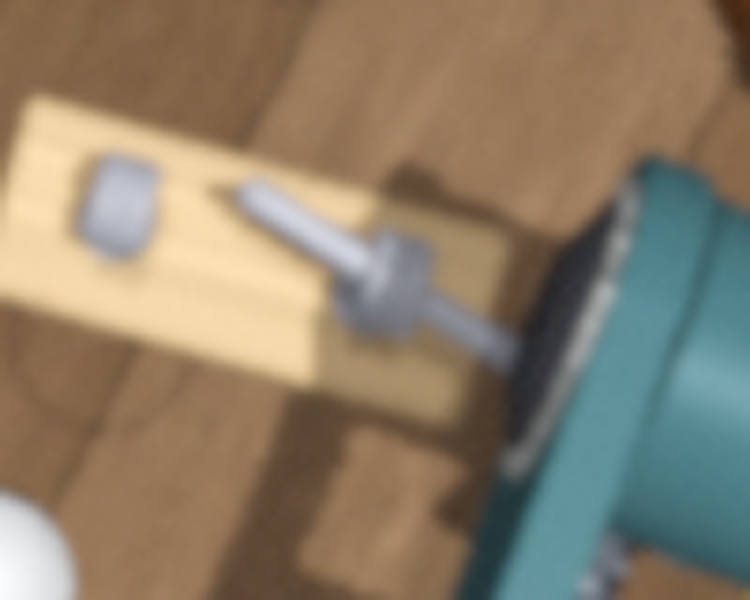

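View pics/sc12.png

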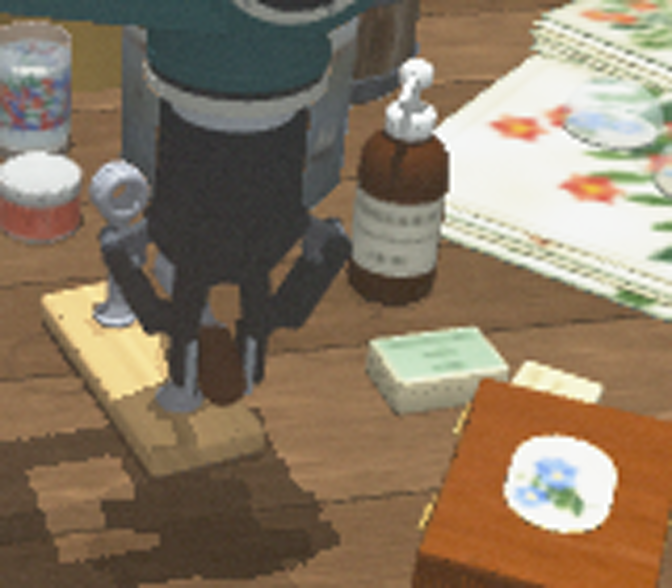

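```bash
cat > ov3.py <<'E'
from h import *
import sys,pickle
k=sys.argv[1];cx,cy,a=[float(q) for q in sys.argv[2:5]]
P=pickle.load(open(f"pics/w{k}.pkl","rb"));im=cv2.imread(f"pics/w{k}.png")
out=[]
for th in sys.argv[5:8]:
    o=overlay(im,"wrist",standpts(cx,cy,np.deg2rad(a),float(th)),(230,0,430,150),4,P)
    out.append(cv2.resize(o[:,:,],(533,400),interpolation=cv2.INTER_AREA)[:, :400])
r=np.vstack([np.hstack(out[:2]),])
if len(out)>2: r=np.hstack(out[:2])
cv2.imwrite(f"pics/o3_{k}.png",r)
E
python3 ov3.py 12 .5278 -.0310 73.4 0 0.1
```

```text
(no output)
```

View pics/o3_12.png

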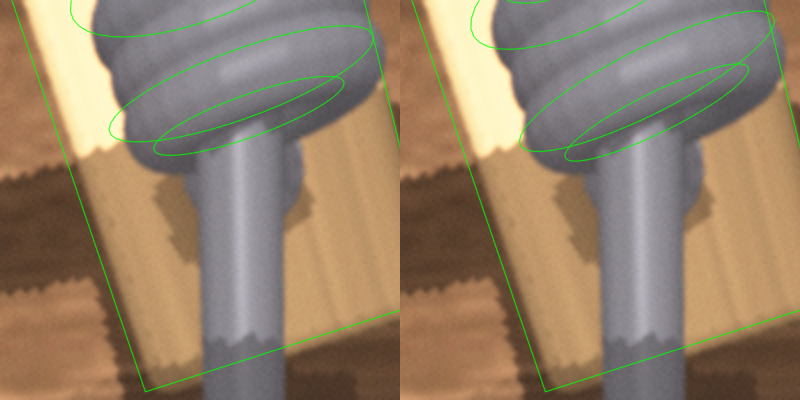

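```bash
cat > ov4.py <<'E'
from h import *
import sys,pickle
k=sys.argv[1];cx,cy,a=[float(q) for q in sys.argv[2:5]];cx2,cy2=[float(q) for q in sys.argv[5:7]]
P=pickle.load(open(f"pics/w{k}.pkl","rb"));im=cv2.imread(f"pics/w{k}.png");t=cv2.imread(f"pics/t{k}.png")
A=[];B=[]
for th in sys.argv[7:10]:
    S=lambda x,y:standpts(x,y,np.deg2rad(a),float(th))
    A.append(overlay(im,"wrist",S(cx2,cy2),(250,0,386,80),1.95*1.0,P)[:150,:265])
    A[-1]=cv2.resize(overlay(im,"wrist",S(cx2,cy2),(250,0,386,80),4,P),(265,156),interpolation=cv2.INTER_AREA)
    B.append(cv2.resize(overlay(t,"top",S(cx,cy)[1:],(318,184,372,220),10),(265,177),interpolation=cv2.INTER_AREA))
r=np.vstack([np.hstack(A),np.hstack(B)])
cv2.imwrite(f"pics/o4_{k}.png",r)
E
python3 ov4.py 12 .5278 -.0298 73.4 .5240 -.0328 0.08 0 -0.1
```

```text
(no output)
```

View pics/o4_12.png

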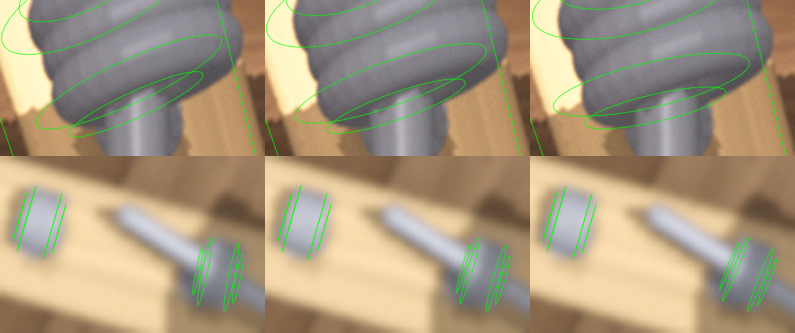

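```bash
python3 arc.py 57 .1015 .55 5
```

```text
57.0 [[0.2, -0.12, 0.0, 0.55], [0.41, -0.23, 0.0, 1.1], [0.62, -0.33, 0.0, 1.65], [0.84, -0.41, 0.0, 2.2], [1.06, -0.49, 0.0, 2.75]]
```

>>> move_arm(targets=[0.2, -0.12, 0, 0.55, 0, 0.41, -0.23, 0, 1.1, 0, 0.62, -0.33, 0, 1.65, 0, 0.84, -0.41, 0, 2.2, 0, 1.06, -0.49, 0, 2.75, 0])

```text
time: 12.38
position: [0.486, -0.1768, 0.105]
eef_rot: [1.572, 1.57, -0.297]
wrist_force: [-0.3, -0.4, -1.3]
grip_width: 0.0235
```

>>> move_arm(targets=[0, 0, 0, 0, 0, 0, 0, 0, 0, 0, 0, 0, 0, 0, 0, 0, 0, 0, 0, 0, 0, 0, 0, 0, 0])

```text
time: 12.8
position: [0.4852, -0.1766, 0.1049]
eef_rot: [1.482, 1.571, -0.392]
wrist_force: [-0.2, 0.8, -1.8]
grip_width: 0.0237
```

```bash
python3 snap.py 13 s;  python3 - <<'E'
from h import *
a=manip.capture("top");cv2.imwrite("pics/t13.png",a)
cv2.imwrite("pics/t13c.png",cv2.resize(a[170:250,310:410],None,fx=7.5,fy=7.5,interpolation=cv2.INTER_CUBIC))
E
python3 ov3.py 13 .5278 -.0310 73.4 0 0.1
```

```text
12.8 [-0.398 -0.172  1.93   0.     1.383 -0.095] [ 0.4852 -0.1766  0.1049] jaw -17.36 [-0.2  0.8 -1.8] [-0.14  0.02 -0.01] 0.023684192374441887
```

View pics/o3_13.png

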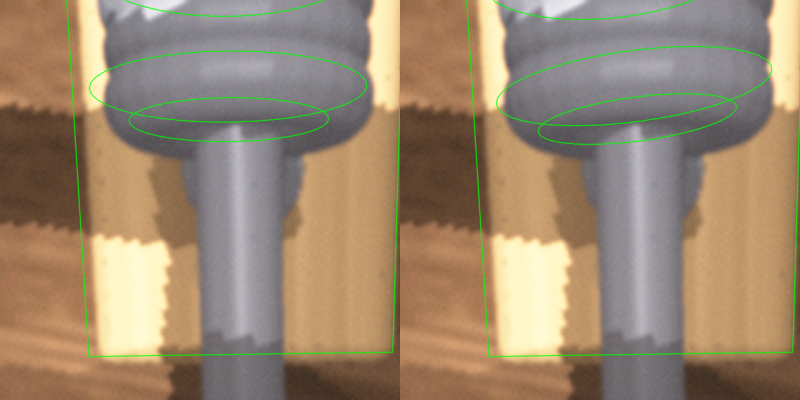

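View pics/t13c.png

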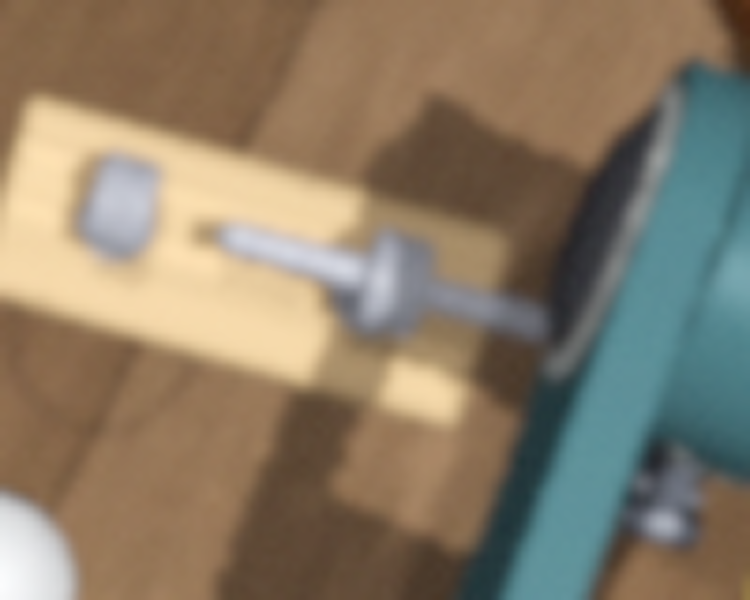

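View pics/w13.png

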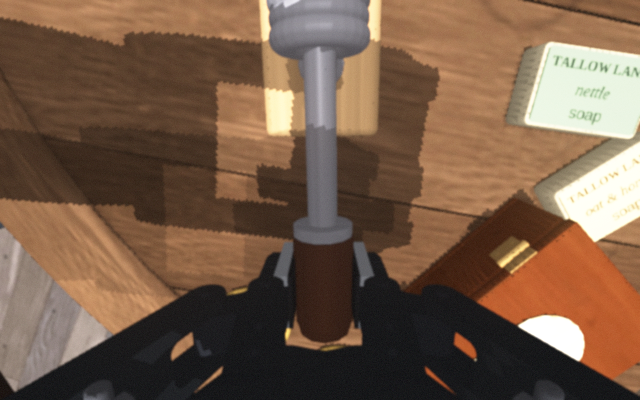

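>>> move_arm(targets=[0.06, 0.2, 0, 0, 0, 0.12, 0.4, 0, 0, 0, 0.17, 0.58, 0, 0, 0, 0.23, 0.77, 0, 0, 0, 0.23, 0.77, 0, 0, 0])

```text
time: 13.37
position: [0.4914, -0.1564, 0.1048]
eef_rot: [-3.08, 1.571, 1.331]
wrist_force: [-0.0, 0.3, -2.1]
grip_width: 0.0235
```

```bash
python3 snap.py 14 s;  python3 - <<'E'
from h import *
a=manip.capture("top");cv2.imwrite("pics/t14.png",a)
s=manip.read_state()['position']
cv2.imwrite("pics/t14c.png",cv2.resize(a[180:240,315:395],None,fx=9,fy=9,interpolation=cv2.INTER_CUBIC))
a=cv2.imread("pics/s14.png");cv2.imwrite("pics/sc14.png",cv2.resize(a[170:260,320:400],None,fx=6.5,fy=6.5,interpolation=cv2.INTER_CUBIC))
E
```

```text
13.3667 [-0.358 -0.173  1.932  0.     1.383 -0.056] [ 0.4914 -0.1564  0.1048] jaw -17.28 [-0.   0.3 -2.1] [-0.13  0.06 -0.02] 0.02354452449142742
```

View pics/t14c.png

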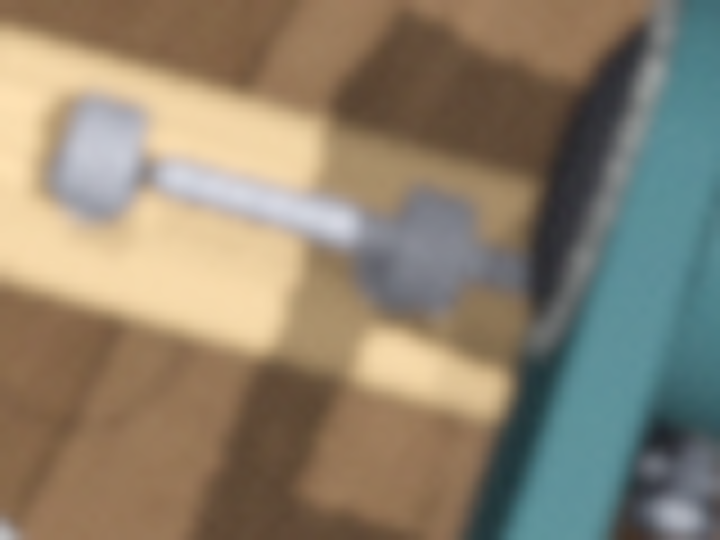

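View pics/sc14.png

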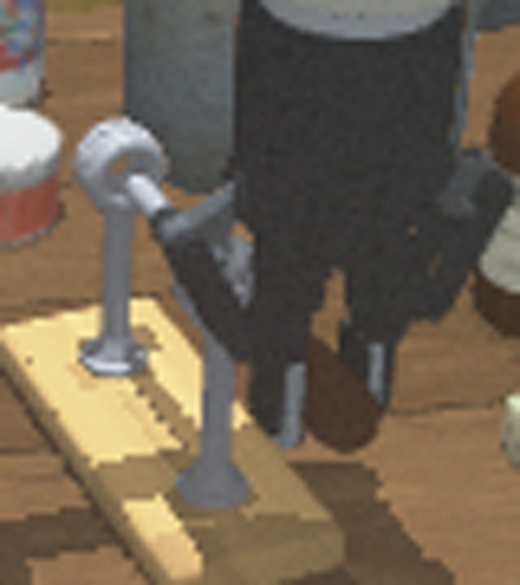

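>>> move_arm(targets=[0.03, 0.12, 0, 0, 0, 0.07, 0.23, 0, 0, 0, 0.1, 0.35, 0, 0, 0, 0.14, 0.46, 0, 0, 0, 0.17, 0.58, 0, 0, 0])

```text
time: 13.93
position: [0.4954, -0.1426, 0.1048]
eef_rot: [-1.375, 1.571, 3.035]
wrist_force: [0.1, -0.4, -0.5]
grip_width: 0.023
```

```bash
python3 snap.py 15 s;  python3 - <<'E'
from h import *
a=manip.capture("top");cv2.imwrite("pics/t15.png",a)
a=cv2.resize(a[180:240,315:395],None,fx=5,fy=5,interpolation=cv2.INTER_CUBIC)
b=cv2.imread("pics/s15.png");b=cv2.resize(b[170:230,320:400],None,fx=5,fy=5,interpolation=cv2.INTER_CUBIC)
cv2.imwrite("pics/c15.png",np.hstack([a,b]))
E
```

```text
13.9333 [-0.33  -0.173  1.932 -0.     1.383 -0.027] [ 0.4954 -0.1426  0.1048] jaw -17.33 [ 0.1 -0.4 -0.5] [-0.08  0.07 -0.03] 0.02299233901880702
```

View pics/c15.png

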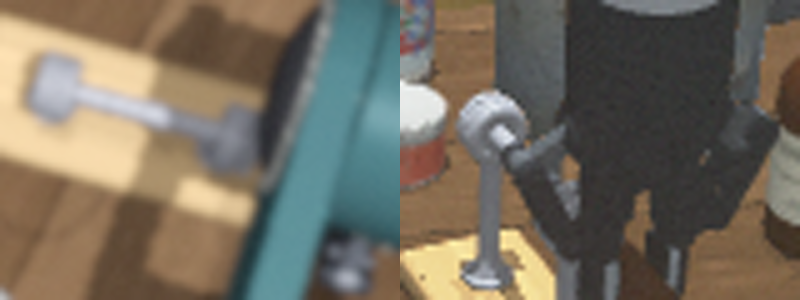

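>>> move_arm(targets=[0.06, 0.19, 0, 0, 0, 0.11, 0.38, 0, 0, 0, 0.17, 0.57, 0, 0, 0, 0.23, 0.76, 0, 0, 0, 0.28, 0.94, 0, 0, 0])

```text
time: 14.5
position: [0.5025, -0.1188, 0.1048]
eef_rot: [2.766, 1.571, 0.893]
wrist_force: [-0.1, 0.0, -2.1]
grip_width: 0.0234
```

```bash
python3 snap.py 16 s
```

```text
14.5 [-0.282 -0.171  1.93   0.     1.383  0.021] [ 0.5025 -0.1188  0.1048] jaw -17.32 [-0.1  0.  -2.1] [-0.11  0.06 -0.03] 0.023386570844548496
```

View pics/w16.png

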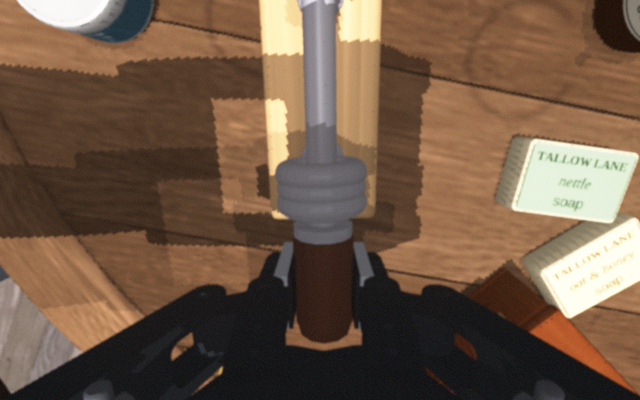

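>>> move_arm(targets=[0.01, 0.04, 0, 0, 0, 0.02, 0.08, 0, 0, 0, 0.03, 0.12, 0, 0, 0, 0.045, 0.16, 0, 0, 0, 0.055, 0.19, 0, 0, 0])

```text
time: 15.02
position: [0.5037, -0.1147, 0.1048]
eef_rot: [-0.12, 1.57, -1.994]
wrist_force: [-1.4, -5.6, -2.6]
grip_width: 0.0232
```

```bash
python3 snap.py 17 s; python3 -c "
import cv2
a=cv2.imread('pics/w17.png');cv2.imwrite('pics/w17c.png',cv2.resize(a[130:270,240:420],None,fx=4,fy=4,interpolation=2))"
```

```text
15.0167 [-0.273 -0.171  1.93  -0.     1.382  0.029] [ 0.5037 -0.1147  0.1048] jaw -17.34 [-1.4 -5.6 -2.6] [-0.95  0.26  0.05] 0.023164276618839564
```

View pics/w17c.png

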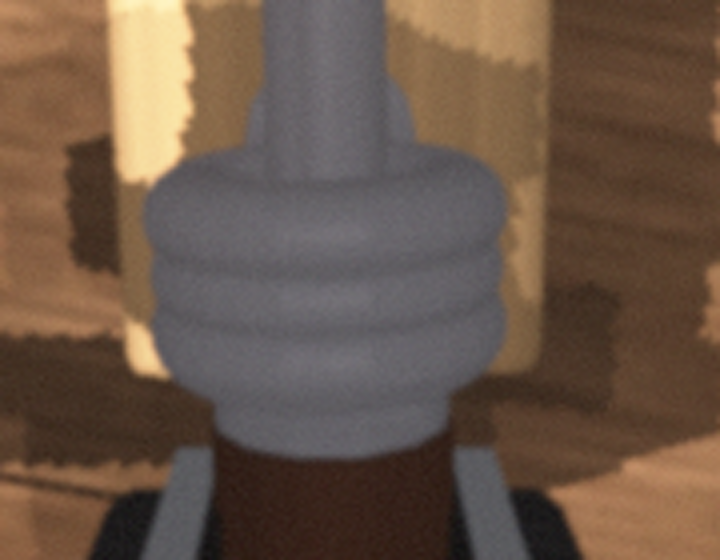

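>>> move_arm(targets=[0.006, 0.02, 0, 0, 0, 0.012, 0.04, 0, 0, 0, 0.012, 0.04, 0, 0, 0, 0.012, 0.04, -0.02, 0, 0, 0.012, 0.04, -0.04, 0, 0])

```text
time: 15.53
position: [0.5039, -0.1145, 0.1042]
eef_rot: [0.188, 1.569, -1.685]
wrist_force: [-4.4, -9.1, 5.1]
grip_width: 0.0236
```

```bash
python3 snap.py 18
```

```text
15.5333 [-0.272 -0.17   1.93  -0.002  1.381  0.031] [ 0.5039 -0.1145  0.1042] jaw -17.37 [-4.4 -9.1  5.1] [-1.36  0.77  0.06] 0.02355965176217982
```

>>> move_arm(targets=[0, 0, 0, 0, 0.4, 0, 0, 0, 0, 0.7, 0, 0, 0, 0, 1, 0, 0, 0, 0, 1, 0, 0, 0, 0, 1])

```text
time: 16.0
position: [0.5041, -0.1135, 0.1038]
eef_rot: [2.644, 1.571, 0.771]
wrist_force: [-0.2, -0.5, -0.5]
grip_width: 0.0805
```

```bash
python3 snap.py 19
```

```text
16.0 [-0.271 -0.17   1.931  0.     1.381  0.031] [ 0.5041 -0.1135  0.1038] jaw -17.32 [-0.2 -0.5 -0.5] [-0.06 -0.01 -0.  ] 0.08047467164608747
```

View pics/w19.png

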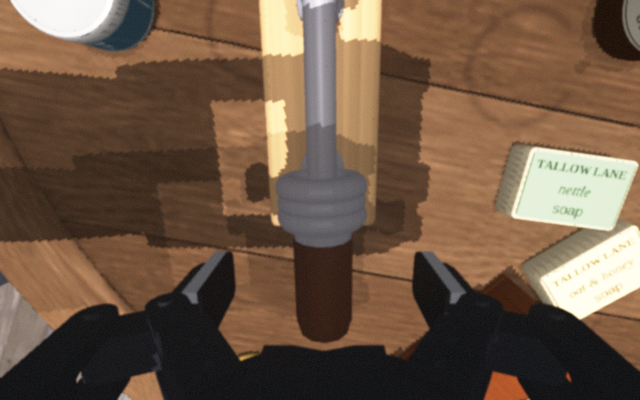

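>>> move_arm(targets=[0, 0, 0.6, 0, 1, 0, 0, 1.4, 0, 1, 0, 0, 2.4, 0, 1, 0, 0, 3.6, 0, 1, 0, 0, 4.8, 0, 1])

```text
time: 16.47
position: [0.5037, -0.1135, 0.2249]
eef_rot: [-1.681, 1.57, 2.729]
wrist_force: [-0.6, -0.2, -0.0]
grip_width: 0.0856
```

>>> move_arm(targets=[-0.6, -1.2, 0, 0, 1, -1.2, -2.4, 0, 0, 1, -1.8, -3.6, 0, 0, 1, -1.8, -3.6, 0, 0, 1, -1.8, -3.6, 0, 0, 1])

```text
time: 16.88
position: [0.4585, -0.2047, 0.2239]
eef_rot: [1.911, 1.571, 0.036]
wrist_force: [-0.4, 0.6, 0.1]
grip_width: 0.0856
```

```bash
python3 snap.py 20 s;  python3 - <<'E'
from h import *
import pickle
a=manip.capture("top");cv2.imwrite("pics/t20.png",a)
a=cv2.resize(a[170:250,310:410],None,fx=4,fy=4,interpolation=cv2.INTER_CUBIC)
b=cv2.imread("pics/s20.png");b=cv2.resize(b[170:250,310:410],None,fx=4,fy=4,interpolation=cv2.INTER_CUBIC)
w=cv2.imread("pics/w20.png");
cv2.imwrite("pics/c20.png",np.hstack([a,b]))
E
```

```text
16.8833 [-0.471 -0.265  1.814  0.     1.593 -0.166] [ 0.4585 -0.2047  0.2239] jaw -17.48 [-0.4  0.6  0.1] [-0.01  0.02 -0.01] 0.08564597114430798
```

View pics/c20.png

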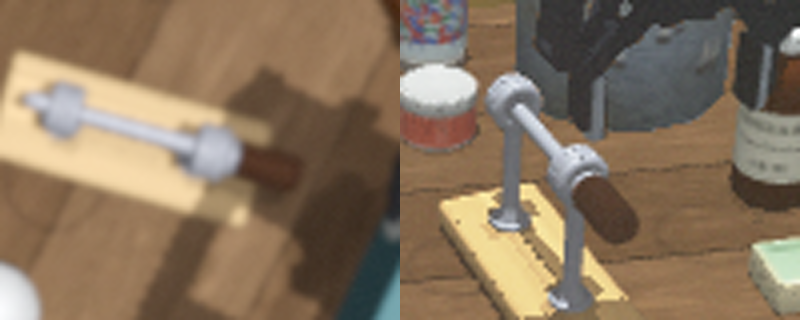

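View pics/w20.png

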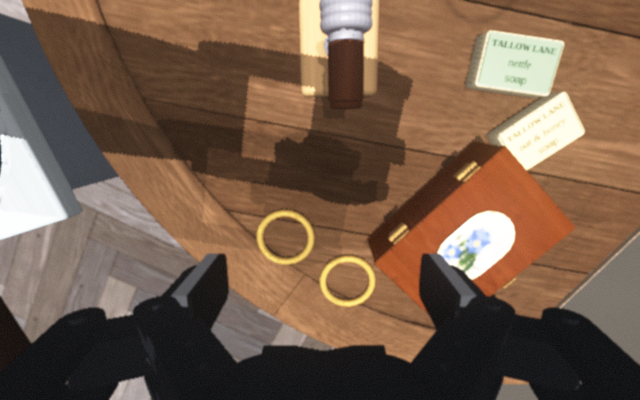

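View pics/s20.png

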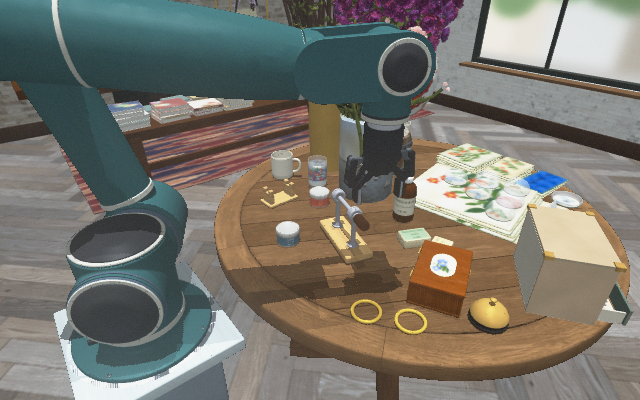

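>>> move_arm(targets=[0.3, 0.8, 0.2, 0, 1, 0.4, 1.2, 0.4, 0, 1, 0.4, 1.2, 0.4, 0, 1, 0.4, 1.2, 0.4, 0, 1, 0.4, 1.2, 0.4, 0, 1])

```text
time: 17.45
position: [0.4691, -0.1735, 0.2337]
eef_rot: [0.019, 1.571, -1.853]
wrist_force: [-0.6, -0.5, 1.1]
grip_width: 0.0852
```

```bash
python3 snap.py 21; python3 -c "
import cv2
a=cv2.imread('pics/w21.png');cv2.imwrite('pics/w21c.png',cv2.resize(a[0:160,260:440],None,fx=3.7,fy=3.7,interpolation=2))"
```

```text
17.45 [-0.405 -0.272  1.804 -0.     1.61  -0.104] [ 0.4691 -0.1735  0.2337] jaw -17.26 [-0.6 -0.5  1.1] [-0.04 -0.02  0.03] 0.08522702515250177
```

View pics/w21c.png

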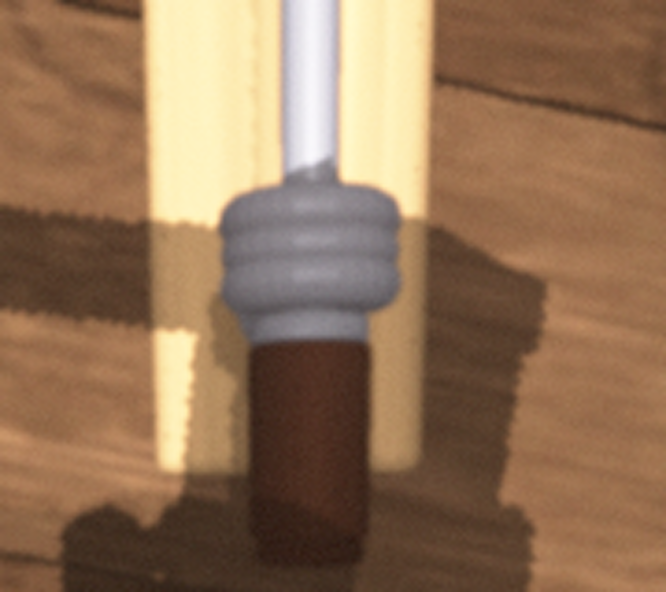

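```bash
python3 -c "
from plant import manip
print(manip.close_job())"
```

```text
the job is handed in; nothing more can be done
None
```

The job is handed in at 17.5 s of the 48 s allowed. The askew eye was the one nearer the box (the -y one), about 1.08 rad counter-clockwise.

- **Turning the eye:** I slid the bar about 60 mm through its loop and swung it clockwise. I overshot by about 0.3 rad to take up the slack, then brought the bar back in line. In the wrist and top pictures the eye then sat square to the bar and the other eye, at about 0 within a few hundredths of a radian.
- **Sliding through:** The bar went on through both eyes with almost no force. It stopped with its shoulder against the turned eye at about 10 N, well under the limits. I then opened the gripper and lifted clear.
- **Last checks:** The final pictures show the bar through both eyes, its tip out beyond the far one. The handle's collar touches the turned eye with no visible gap. The gripper is clear, and the tins, mug, candle, bangles and soap look unmoved.
- **What disagreed:** The cameras differed by 2–5 mm on where the stand was, wrist against top. I aimed by comparing bar and loop within the same top and scene pictures, and the bar went in cleanly.

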